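# Pack the training modules on the carrier tray and lock its stud

### The arm

A 7-joint arm with a two-finger parallel gripper is mounted at the origin on the work surface. World frame = base frame: x ahead of the robot, y to its left, z up, the work surface at z = 0. Lengths are in m, angles in rad, forces in N, time in s.
With the tool pointing down it reaches from about 0.35 to 0.9 m from the base axis. Payload 19.9 kg.
Tool frame: the origin (TCP) lies midway between the tips of the shut fingers; the grasp point (between the pads) lies 19 mm behind it; x points along the fingers, y is the direction in which the jaws open and shut, and the axes are right-handed (so a half turn about x gives the same grasp; the last joint's range is limited). The gripper opens to 94 mm and grips with 3 to 60 N. Pads are 16 mm wide; open, the fingers measure 119 mm over their backs; the gripper's body (75 mm by 177 mm) begins 78 mm behind the grasp point.
Start: joints at [-1.2, 0.417, -0.01, 1.614, 0.005, 1.111, -0.053], TCP at [0.251, 0.572, 0.205] pointing down, gripper open.
Joint ranges: [-2.81, 2.81], [-0.39, 2.02], [-1.27, 1.25], [0.06, 2.57], [-1.19, 4.33], [0.19, 2], [-2.82, 2.82]. Speed limits (rad/s): [1.89, 1.89, 2.39, 2.39, 3.01, 3.01, 3.01].

### API

Orientations are given as a rotation vector (axis times angle).
In Python, from rig import manip gives the robot as it stands.
- The arm moves only by the shell command python3 -m pendant 'ROWS'. ROWS is JSON, a list of rows, each a list of 3 entries, a list of its own where there are three numbers: the turn, a rotation vector about the world's x, y, z in degrees, then the shift along the world's x, y, z in m, then the closure, from -1 (fully open) to 1 (shut). In form: [[[wx, wy, wz], [x, y, z], grip], ...]. A call has 1 to 8 rows; each row shifts and turns the commanded pose from where the row before left it; what a row does not reach is not made up. A row lasts 1/10 s, in which the tool goes at most 50 mm and 8.59 degrees, less where a joint would pass 70% of its speed; a pose out of reach is approached as far as the arm can. A call is refused whole if a number of a shift passes 0.05 or a number of a turn 8.59, either way. A call with a gripper value outside its range is refused whole. The fingers move at their own pace and stop on an object; the grip force is fixed at half the most. Time passes only in rows, so rows that do not move let the fingers close. It gives the time, the measured TCP pose, the force and the opening at its end, in the units of the state.
- manip.read_state(): the state, without advancing time (a new reading comes with each control period).
- manip.get_image(name): name is "scene" or "top" or "wrist"; returns the picture (384x512x3 uint8, red, green, blue); there is no depth.
- manip.camera_model(name): a dict with "fov_y" (degrees; the focal length in pixels is half the picture's height over the tangent of half this angle, whatever the lens; pixels are square), "cx", "cy" (the principal point, pixels), "T" (4x4, takes a point from camera to world coordinates); the wrist camera has in their place "hand_eye" (4x4, takes a point from camera to tool coordinates, whose origin is the TCP and whose axes are the tool frame's). Camera axes: x right, y up, looking along -z (the intrinsics and any distortion apply to the point x, -y, -z); pixel columns grow to the right and rows downward; lengths in m; the calibration is good to about 2 mm. A picture is of the moment at which its call begins: read the wrist's pose just before it. camera_model takes no time and is no camera call.
- manip.job_done(): hands the job in, once; it reports no verdict.
The state is a dict: "time": time; "joints": joint angles; "joint_velocities": joint speeds; "joint_efforts": joint torques, N m; "position": TCP position; "tcp_rot": TCP orientation; "ft_force": force on the tool from outside, world axes, zero at the start; "wrist_torque": the same for the moment, N m; "finger_gap": opening from 0.0 (shut) to 1.0 (fully open).
Only numpy, scipy, OpenCV 4.12 (cv2) and the standard library are available. Lean on these libraries where they do the work, as an engineer would, in place of code of your own. Each camera call takes 0.05 s, during which the arm holds its last target.

### The job

Pack the carrier tray for the next lesson: lay every loose training module flat, square and neatly inside one of the outlined places of its own colour (blue in the blue row, orange in the orange row, one per place), and slide the wiring-diagram card, nose first, fully home into the tray's sleeve. When all that is in, push the red quarter-turn stud in and turn it ninety degrees clockwise so that it stays locked; leave the meter, screwdriver and tape roll alone.

Things in the scene. Friction and masses are not known exactly. Their poses are not given: they have to be found in the camera images.
- tray: aluminium carrier plate, 250 (x) x 386 (y) x 4 mm, fixed to the bench, z up. Origin: centre of its underside. On it: a row of three blue-outlined places at x=+52 and a row of three orange-outlined ones at x=-52 mm (in each row at y = 70, 0, -70 mm; outlines are paint only); a flat card sleeve at y=+145 mm; a red quarter-turn stud on a dark 56 x 56 mm housing (20 mm high over the bench) at x=0, y=-152 mm
- blue_1 (a point): centre of one blue-outlined place on the tray plate's upper face, for one blue module (module's underside centre goes here, its length along tray x)
- blue_2 (a point): centre of one blue-outlined place on the tray plate's upper face, for one blue module (module's underside centre goes here, its length along tray x)
- blue_3 (a point): centre of one blue-outlined place on the tray plate's upper face, for one blue module (module's underside centre goes here, its length along tray x)
- orange_1 (a point): centre of one orange-outlined place on the tray plate's upper face, for one orange module (module's underside centre goes here, its length along tray x)
- orange_2 (a point): centre of one orange-outlined place on the tray plate's upper face, for one orange module (module's underside centre goes here, its length along tray x)
- orange_3 (a point): centre of one orange-outlined place on the tray plate's upper face, for one orange module (module's underside centre goes here, its length along tray x)
- blue_mod1: plug-in training module, blue flat box 84 (x) x 44 (y) x 20 mm high with a black grip bar standing on its top: bar 46 (x) x 12 (y) mm, from 20 to 48 mm above the underside, centred; red and black sockets at the ends. 0.18 kg give or take 30 %. Starts upright on the bench. Origin: centre of its underside; x along its length, z up. May be absent
- blue_mod2: plug-in training module, blue flat box 84 (x) x 44 (y) x 20 mm high with a black grip bar standing on its top: bar 46 (x) x 12 (y) mm, from 20 to 48 mm above the underside, centred; red and black sockets at the ends. 0.18 kg give or take 30 %. Starts upright on the bench. Origin: centre of its underside; x along its length, z up. May be absent
- blue_mod3: plug-in training module, blue flat box 84 (x) x 44 (y) x 20 mm high with a black grip bar standing on its top: bar 46 (x) x 12 (y) mm, from 20 to 48 mm above the underside, centred; red and black sockets at the ends. 0.18 kg give or take 30 %. Starts upright on the bench. Origin: centre of its underside; x along its length, z up. May be absent
- orange_mod1: plug-in training module, orange flat box 84 (x) x 44 (y) x 20 mm high with a black grip bar standing on its top: bar 46 (x) x 12 (y) mm, from 20 to 48 mm above the underside, centred; red and black sockets at the ends. 0.18 kg give or take 30 %. Starts upright on the bench. Origin: centre of its underside; x along its length, z up. May be absent
- orange_mod2: plug-in training module, orange flat box 84 (x) x 44 (y) x 20 mm high with a black grip bar standing on its top: bar 46 (x) x 12 (y) mm, from 20 to 48 mm above the underside, centred; red and black sockets at the ends. 0.18 kg give or take 30 %. Starts upright on the bench. Origin: centre of its underside; x along its length, z up. May be absent
- orange_mod3: plug-in training module, orange flat box 84 (x) x 44 (y) x 20 mm high with a black grip bar standing on its top: bar 46 (x) x 12 (y) mm, from 20 to 48 mm above the underside, centred; red and black sockets at the ends. 0.18 kg give or take 30 %. Starts upright on the bench. Origin: centre of its underside; x along its length, z up. May be absent
- card: rigid white wiring-diagram card, 110 (x) x 66 (y) x 6 mm, lying flat, with an upright yellow pull tab on top near its tail: tab 35 (x) x 12 (y) mm, centred at x=-32.5 mm, y=0, from 6 to 34 mm above the underside. 0.12 kg. Origin: centre of its underside; x points from the tab to the nose (the nose goes into the sleeve first), z up
- card_nose (a point): middle of the card's nose edge, on its underside (55 mm from the card's origin along card x)
- sleeve_mouth (a point): middle of the sleeve's mouth, on the plate's upper face. The sleeve is a black frame with a clear roof and a yellow strip over the mouth; open towards tray -x, closed 64 mm further in along tray +x. Inside 69 mm wide (card 66) and 9 mm high (card 6); roof top 12 mm over the plate. Two splayed guides 9 mm high reach 18 mm out of the mouth. The plate lies bare for 170 mm before the mouth, so the card can be laid flat there and slid in along tray +x
- sleeve_home (a point): where the card's origin lies when the card is fully home (nose against the closed end, card x along tray x); 9 mm inside the mouth. The tab then stays outside
- stud_grip (a point): centre of the stud's red grip bar (46 long x 12 wide x 28 mm high, this point 14 mm above a steel disc of 48 mm diameter on which the bar stands); moves with the stud. x along the bar: along tray x when unlocked, across it when locked
- stud_push (a joint): how far the stud is pushed in (straight down), m: 0 out, 0.009 at the stop. Sprung: 4.5 N at first, 9 N at the stop. A hidden cross pin in a slot stops it turning until it is in by about 0.007; once turned while in, the pin catches and the stud stays about 0.0065 in by itself
- stud_turn (a joint): turn of the stud, rad: 0 unlocked (bar along tray x), 1.571 locked (bar along tray y); grows clockwise seen from above. About 0.05 N m to turn
- multimeter: bystander: grey hand-held meter 150 x 76 x 34 mm lying beyond the tray, origin at its underside's centre
- screwdriver: bystander: green-handled screwdriver 200 mm long lying to the right of the tray, beyond the stud, origin near its middle
- tape_roll: bystander: black ring of tape, 96 mm across, 24 mm high, lying beyond the tray, origin at its underside's centre

How it is judged:
By the outcome, as a careful person would: the job done as asked, in the order asked, and still so for the second after the job is handed in, with the robot touching nothing.
Of blue_mod1, blue_mod2, blue_mod3, orange_mod1, orange_mod2, orange_mod3 only 4 to 6 are there at a start; the rules pass over those that are not, and their reading is None.
At some moment in a run one of blue_mod1, blue_mod2, blue_mod3, orange_mod1, orange_mod2, orange_mod3 may be knocked a few centimetres aside while the robot is not near it.
Once in a run the grip may slacken for a moment while it holds something.
It also fails if it takes over 210 s, if anything falls off the work surface, if the arm or the gripper's body presses on something with over 40 N, if the wrist force passes 120 N, or if a joint passes its speed limit or range.

## Working session

There is one attempt and no reset: what is moved stays moved. The work goes in short steps, Python scripts to look and compute and a shell command to move; the robot and the scene stay as the last step left them, time stands still between calls to the robot, and variables do not carry over. Pictures are saved under pics/ and viewed, and the job is handed in when it is done.

```bash
ls; mkdir -p pics
python3 - <<'E'
from rig import manip
import cv2,numpy as np
s=manip.read_state(); print(s)
for n in ["scene","top","wrist"]:
    m=manip.camera_model(n); print(n,{k:(np.round(v,4).tolist() if hasattr(v,'__len__') and not isinstance(v,str) else v) for k,v in m.items()})
    im=manip.get_image(n); cv2.imwrite(f"pics/{n}0.png",im[:,:,::-1])
E
```

```text
pics
{'time': 0.0, 'joints': array([-1.19951468,  0.41795245, -0.01028591,  1.61416918,  0.00472985,
        1.11070894, -0.05299965]), 'joint_velocities': array([ 0.00018315, -0.00102425,  0.0014004 , -0.00011605, -0.00095045,
       -0.00014723,  0.00064772]), 'joint_efforts': array([ 2.23727675e-04, -8.51262903e+01,  6.38910346e-01, -4.26002204e+01,
       -4.88720904e-02,  1.84865686e-02,  6.68686039e-05]), 'position': array([0.2506022 , 0.57214594, 0.20484091]), 'tcp_rot': array([ 0.32282667,  1.54656431, -0.32473683]), 'ft_force': array([ 0.30939974, -0.50865257,  0.42899816]), 'wrist_torque': array([-0.01935417,  0.05301542,  0.02190996]), 'finger_gap': 1.0028867917283824}
scene {'fov_y': 52.58274379683881, 'cx': 258.14909936046973, 'cy': 188.10327427213167, 'T': [[0.8525, -0.4045, 0.3311, 1.0457], [0.5227, 0.6544, -0.5464, -0.7873], [0.0044, 0.6389, 0.7693, 1.0797], [0.0, 0.0, 0.0, 1.0]]}
top {'fov_y': 53.58079816356773, 'cx': 254.50826006829007, 'cy': 191.1615761692979, 'T': [[0.0223, 0.9852, -0.1697, 0.4263], [-0.9995, 0.0255, 0.0169, -0.0654], [0.021, 0.1692, 0.9854, 1.2051], [0.0, 0.0, 0.0, 1.0]]}
wrist {'fov_y': 59.65393390007687, 'cx': 254.89881325221396, 'cy': 185.41269872000342, 'hand_eye': [[0.0002, 0.2276, -0.9737, -0.1786], [1.0, -0.0003, 0.0001, 0.0011], [-0.0003, -0.9737, -0.2276, -0.0648], [0.0, 0.0, 0.0, 1.0]]}
```

View pics/top0.png

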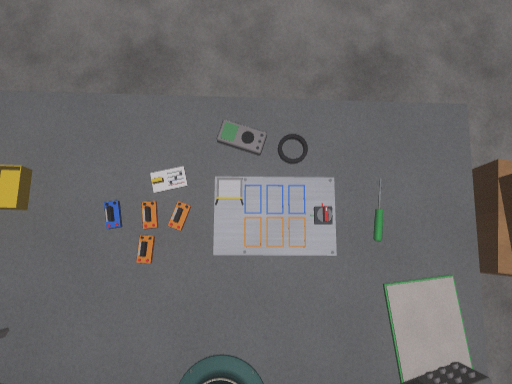

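View pics/scene0.png

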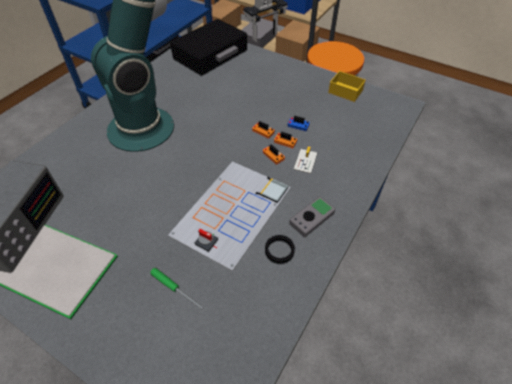

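View pics/wrist0.png

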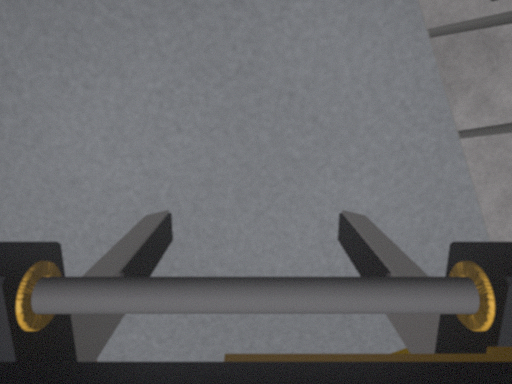

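```bash
cat > h.py <<'E'
from rig import manip
import cv2,numpy as np
from scipy.spatial.transform import Rotation as R
def cam(n,s=None):
    m=manip.camera_model(n); f=192/np.tan(np.radians(m['fov_y']/2))
    if n=='wrist':
        W=np.eye(4);W[:3,:3]=R.from_rotvec(s['tcp_rot']).as_matrix();W[:3,3]=s['position']
        T=W@np.array(m['hand_eye'])
    else: T=np.array(m['T'])
    return f,m['cx'],m['cy'],T
def proj(c,P):
    f,cx,cy,T=c; q=np.linalg.inv(T)@np.r_[P,1]; x,y,z=q[0],-q[1],-q[2]
    return np.array([cx+f*x/z,cy+f*y/z])
def ray(c,uv,z):
    f,cx,cy,T=c; d=T[:3,:3]@np.array([(uv[0]-cx)/f,-(uv[1]-cy)/f,-1]); o=T[:3,3]
    return o+d*(z-o[2])/d[2]
E
python3 - <<'E'
from h import *
s=manip.read_state()
print(manip.camera_model('top').keys())
for n in['top','scene']:
    c=cam(n,s)
    for P in [(0,0,0),(0,0,.3),s['position'],(.5,0,0)]: print(n,P,proj(c,P))
c=cam('wrist',s);print(ray(c,(256,150),0), ray(cam('top'),(275,216),0),ray(cam('scene'),(230,212),0))
print(R.from_rotvec(s['tcp_rot']).as_matrix().round(3))
E
```

```text
dict_keys(['fov_y', 'cx', 'cy', 'T'])
top (0, 0, 0) [220.32953346 403.55914202]
top (0, 0, 0.3) [210.91037676 456.69201266]
top [0.25063896 0.57223812 0.20498316] [-11.9955671  322.35595926]
top (0.5, 0, 0) [226.28582702 232.27251896]
scene (0, 0, 0) [140.92435609 128.04142737]
scene (0, 0, 0.3) [121.64021745  63.84673162]
scene [0.25063896 0.57223812 0.20498316] [264.85088169  37.10485683]
scene (0.5, 0, 0) [242.37921047 175.67637596]
[0.23602709 0.58094841 0.        ] [ 0.55524503 -0.15306416  0.        ] [ 0.55460573 -0.1621166   0.        ]
[[-0.     0.401  0.916]
 [-0.001  0.916 -0.401]
 [-1.    -0.001  0.   ]]
```

Run:
```python
import cv2
im=cv2.imread('pics/top0.png')
a=cv2.resize(im[160:270,90:350],(780,330),interpolation=cv2.INTER_CUBIC);cv2.imwrite('pics/z1.png',a)
im=cv2.imread('pics/scene0.png')
a=cv2.resize(im[100:280,150:350],(800,720)[:2],interpolation=cv2.INTER_CUBIC)[:600];cv2.imwrite('pics/z2.png',cv2.resize(im[105:275,160:350],(665,595),interpolation=cv2.INTER_CUBIC))
```

```text
(no output)
```

View pics/z1.png

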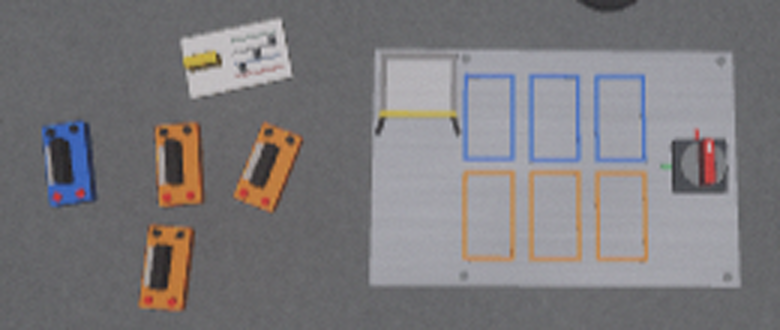

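View pics/z2.png

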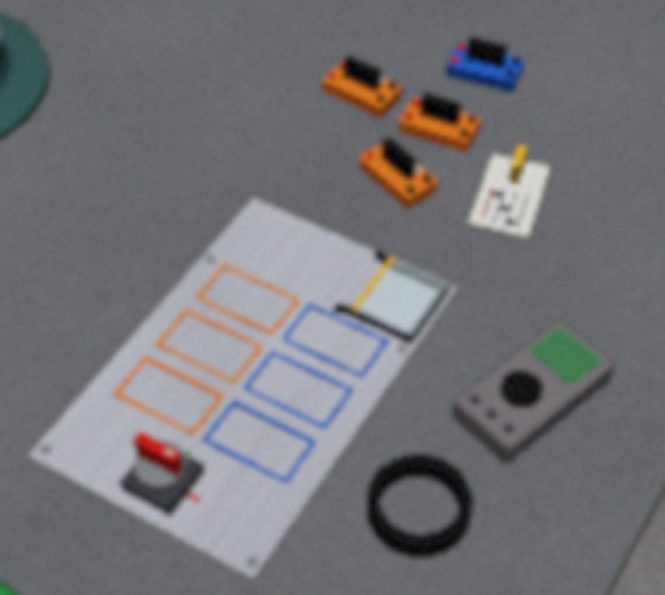

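```bash
cat >> h.py <<'E'
def masks(im):
    hsv=cv2.cvtColor(im,cv2.COLOR_RGB2HSV)
    return {'blue':cv2.inRange(hsv,(105,110,60),(125,255,255)),'orange':cv2.inRange(hsv,(8,140,110),(20,255,255)),'yellow':cv2.inRange(hsv,(22,140,110),(34,255,255)),'red':cv2.inRange(hsv,(0,150,90),(4,255,255))|cv2.inRange(hsv,(174,150,90),(180,255,255))}
def blobs(m,amin):
    cs,_=cv2.findContours(m,cv2.RETR_EXTERNAL,cv2.CHAIN_APPROX_NONE)
    out=[]
    for c in cs:
        if len(c)<5: continue
        h=cv2.convexHull(c)
        if cv2.contourArea(h)>amin: out.append(h)
    return out
def rect_world(c,h,z):
    P=np.array([ray(c,p[0],z)[:2] for p in h],np.float32)*1000
    (x,y),(w,l),a=cv2.minAreaRect(P)
    if w<l: w,l,a=l,w,a+90
    a=(a+90)%180-90
    return np.round([x,y,w,l,a],1)
E
python3 - <<'E'
from h import *
im=cv2.imread('pics/top0.png')[:,:,::-1].copy(); c=cam('top')
M=masks(im)
for k in M:
    for h in blobs(M[k],30 if k in('blue','orange') else 8):
        u=h.reshape(-1,2).mean(0).round()
        print(k,u,rect_world(c,h,.004 if u[0]>200 else .02))
hsv=cv2.cvtColor(im,cv2.COLOR_RGB2HSV)
w=cv2.inRange(hsv,(0,0,150),(180,45,255))
for h in blobs(w,200):print('w',h.reshape(-1,2).mean(0).round(),rect_world(c,h,.004))
E
```

```text
blue [112. 214.] [547.3 354.   83.9  46.4  10.6]
blue [294. 198.] [ 6.114e+02 -2.195e+02  9.150e+01  5.170e+01  4.000e-01]
blue [280. 204.] [ 607.5 -173.8   93.6   21.6  -13.2]
blue [271. 194.] [ 619.  -130.3   97.2   37.6  -24.6]
blue [252. 198.] [609.4 -80.2  87.3  48.2   1.5]
orange [146. 247.] [442.8 246.6  82.   43.5  -3.3]
orange [179. 216.] [548.1 148.1  81.8  44.  -19.1]
orange [149. 215.] [548.2 240.4  82.5  42.    7.1]
yellow [156. 180.] [659.5 225.9  32.5   9.5 -75.5]
yellow [ 10. 183.] [625.8 683.3 130.4  63.3   1.4]
red [326. 216.] [ 5.604e+02 -3.153e+02  2.900e+01  6.400e+00 -5.000e-01]
w [422. 312.] [ 226.8 -625.3  276.8  211.     8.6]
w [252. 198.] [609.4 -80.2  80.8  41.8   1.5]
w [230. 188.] [641.4  -5.5  67.6  52.1 -88.5]
w [285. 224.] [ 557.7 -151.   385.1  248.4  -89. ]
w [169. 180.] [665.7 191.4 109.1  65.8 -76.1]
```

```bash
python3 -m pendant '[[[0,0,3],[0.031,-0.034,0.012],-1],[[0,0,3],[0.031,-0.034,0.012],-1],[[0,0,3],[0.031,-0.034,0.012],-1],[[0,0,3],[0.031,-0.034,0.012],-1],[[0,0,3],[0.031,-0.034,0.012],-1],[[0,0,3],[0.031,-0.034,0.012],-1],[[0,0,3],[0.031,-0.034,0.012],-1],[[0,0,2.6],[0.031,-0.034,0.012],-1]]'
```

```text
time: 0.95
position: [0.4996, 0.2988, 0.3019]
tcp_rot: [-0.001, 1.571, 0.001]
ft_force: [-0.3, 1.4, 0.3]
finger_gap: 1.005
```

```bash
cat >> h.py <<'E'
def snap(name,n='wrist'):
    s=manip.read_state(); im=manip.get_image(n).copy(); cv2.imwrite(f'pics/{name}.png',im[:,:,::-1])
    return im,cam(n,s),s
def mods(im,c,z=.02,amin=1500):
    M=masks(im)
    for k in('blue','orange'):
        for h in blobs(M[k],amin):
            print(k,h.reshape(-1,2).mean(0).round(),rect_world(c,h,z))
E
python3 - <<'E'
from h import *
im,c,s=snap('w1'); print(s['position'],s['tcp_rot']); mods(im,c)
E
```

```text
[0.49962116 0.29878907 0.30190595] [-1.04293704e-03  1.57087028e+00  9.10466871e-04]
blue [295. 188.] [546.3 357.2  85.2  44.1  10.8]
orange [215. 189.] [548.2 243.7  84.2  44.    7.1]
orange [151. 188.] [547.1 151.9  85.   44.8 -19.1]
orange [220. 112.] [442.9 249.   83.1  44.   -3.2]
```

View pics/w1.png

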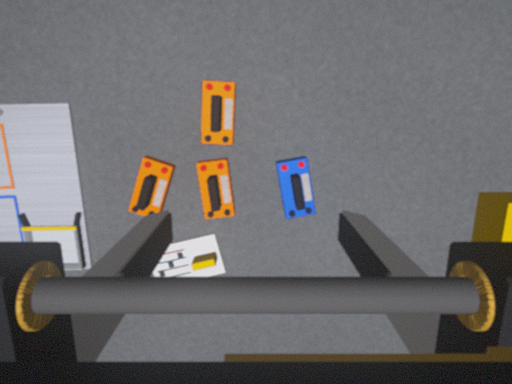

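```bash
python3 -m pendant '[[[0,0,0],[-0.01,-0.011,-0.03],-1],[[0,0,0],[-0.01,-0.011,-0.03],-1],[[0,0,0],[-0.01,-0.011,-0.03],-1],[[0,0,0],[-0.01,-0.011,-0.03],0],[[0,0,0],[-0.01,-0.011,-0.03],0]]'
python3 - <<'E'
from h import *
im,c,s=snap('w2'); print(s['position'],s['tcp_rot'],s['finger_gap']); mods(im,c)
print(proj(c,s['position']))
E
```

```text
time: 1.5
position: [0.448, 0.245, 0.1503]
tcp_rot: [0.001, 1.571, -0.001]
ft_force: [0.8, 1.6, -0.8]
finger_gap: 0.863
[0.44804229 0.24498907 0.15027767] [ 6.61490413e-04  1.57074814e+00 -7.55524213e-04] 0.8632216215786782
orange [248. 252.] [527.1 240.7  50.9  43.4   6.8]
orange [260. 170.] [442.2 248.7  83.5  43.4  -3.1]
[253.60654955 224.64615098]
```

View pics/w2.png

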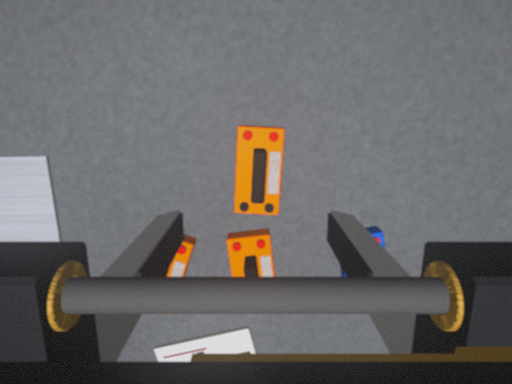

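```bash
python3 -m pendant '[[[0,0,-3.2],[-0.0055,0.0037,-0.03],0],[[0,0,0],[0,0,-0.03],0],[[0,0,0],[0,0,-0.03],0],[[0,0,0],[0,0,-0.02],0],[[0,0,0],[0,0,-0.016],0],[[0,0,0],[0,0,0],0],[[0,0,0],[0,0,0],0]]'
```

```text
time: 2.25
position: [0.4436, 0.2494, 0.026]
tcp_rot: [0.045, 1.57, -0.045]
ft_force: [-0.1, 0.3, 0.0]
finger_gap: 0.502
```

```bash
python3 -m pendant '[[[0,0,0],[-0.001,-0.0005,-0.002],1],[[0,0,0],[0,0,0],1],[[0,0,0],[0,0,0],1],[[0,0,0],[0,0,0],1],[[0,0,0],[0,0,0],1],[[0,0,0],[0,0,0],1]]'
```

```text
time: 2.85
position: [0.4423, 0.2487, 0.0236]
tcp_rot: [0.045, 1.57, -0.045]
ft_force: [-1.5, -0.3, 5.1]
finger_gap: 0.123
```

```bash
python3 -m pendant '[[[0,0,0],[0,0,0.05],1],[[0,0,0],[0,-0.02,0.05],1],[[0,0,3.2],[0,-0.05,0.05],1],[[0,0,0],[0,-0.05,0.05],1],[[0,0,0],[0,-0.05,0.05],1],[[0,0,0],[0,-0.05,0.03],1],[[0,0,0],[0,-0.05,0],1],[[0,0,0],[0,-0.05,0],1]]';python3 -m pendant '[[[0,0,0],[0,-0.05,0],1],[[0,0,0],[0,-0.03,0],1],[[0,0,0],[0,0,0],1]]';  python3 - <<'E'
from h import *
im,c,s=snap('w3'); print(s['position'],s['tcp_rot'],s['finger_gap']); mods(im,c,.004)
E
```

```text
time: 3.65
position: [0.442, -0.0205, 0.2524]
tcp_rot: [0.001, 1.569, 0.0]
ft_force: [1.3, 0.2, -2.3]
finger_gap: 0.127
time: 3.95
position: [0.4416, -0.1028, 0.2517]
tcp_rot: [0.005, 1.571, -0.006]
ft_force: [0.3, 1.3, -1.9]
finger_gap: 0.133
[ 0.44155366 -0.10277449  0.2516525 ] [ 0.00459306  1.5707284  -0.00576477] 0.13323520726730606
orange [445. 236.] [552.2 154.2  86.6  55.2 -19.5]
orange [165. 206.] [ 508.6 -220.9   94.2   51.9    1.2]
orange [244. 187.] [ 490.1 -114.9  126.   124.6    0.9]
```

View pics/w3.png

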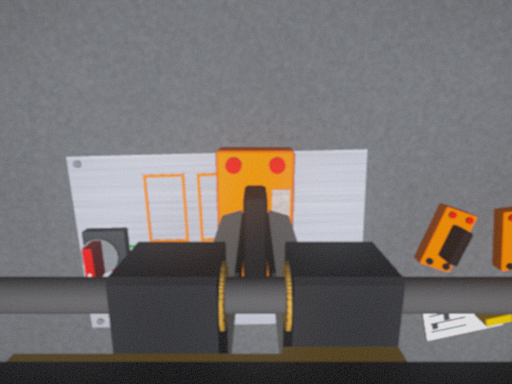

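Run:
```python
from h import *
s=dict(position=[ 0.44155366,-0.10277449,0.2516525 ],tcp_rot=[ 0.00459306,1.5707284,-0.00576477])
c=cam('wrist',s)
im=cv2.imread('pics/w3.png')
g=cv2.cvtColor(im,cv2.COLOR_BGR2GRAY)
cv2.imwrite('pics/z3.png',np.hstack([cv2.resize(g[140:175,55:105],(400,280)),cv2.resize(g[140:175,330:380],(400,280))]))
# front edge by columns
P=[]
for u in list(range(90,210,4))+list(range(300,360,4)):
    d=np.diff(cv2.GaussianBlur(g,(3,3),0)[135:175,u].astype(float)); k=d.argmax(); P.append((u,135+k+.5))
W=np.array([ray(c,p,.004) for p in P]); f=np.polyfit(W[:,1],W[:,0],1); r=W[:,0]-np.polyval(f,W[:,1])
print(f,np.degrees(np.arctan(f[0])),abs(r).max())
for v in (165,190,210):
    row=cv2.GaussianBlur(g,(3,3),0)[v].astype(float)
    l=np.diff(row[55:95]).argmax()+55.5; rr=np.diff(row[345:395]).argmin()+345.5
    print(v,l,rr,ray(c,(l,v),.004),ray(c,(rr,v),.004))
```

```text
[-0.01829524  0.4303797 ] -1.0481233480215029 0.0007987205240898576
165 66.5 366.5 [ 0.44822919 -0.34534607  0.004     ] [0.45060062 0.04139246 0.004     ]
190 70.5 364.5 [ 0.48145091 -0.34455927  0.004     ] [0.48378114 0.04107729 0.004     ]
210 73.5 364.5 [ 0.50887575 -0.34417606  0.004     ] [0.5111864  0.04294339 0.004     ]
```

View pics/z3.png

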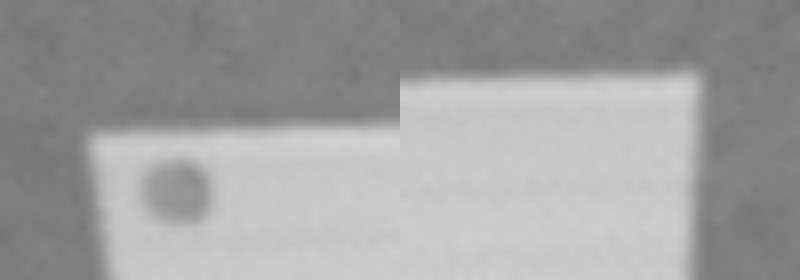

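```bash
python3 -m pendant '[[[0,0,1.1],[0.022,-0.04,-0.04],1],[[0,0,0],[0.022,-0.04,-0.04],1],[[0,0,0],[0.022,-0.04,-0.04],1],[[0,0,0],[0,0,-0.04],1],[[0,0,0],[0,0,-0.02],1],[[0,0,0],[0,0,-0.01],1],[[0,0,0],[0,0,0],1],[[0,0,0],[0,0,0],1]]'
```

```text
time: 4.8
position: [0.4973, -0.1973, 0.0838]
tcp_rot: [-0.015, 1.569, 0.015]
ft_force: [-1.1, -0.6, -1.3]
finger_gap: 0.128
```

```bash
python3 -m pendant '[[[0,0,0],[0.0055,-0.012,0],1],[[0,0,0],[0.0055,-0.012,-0.01],1],[[0,0,0],[0,0,-0.015],1],[[0,0,0],[0,0,-0.015],1],[[0,0,0],[0,0,-0.01],1],[[0,0,0],[0,0,0],1],[[0,0,0],[0,0,0],1]]'
```

```text
time: 5.5
position: [0.5075, -0.2215, 0.0328]
tcp_rot: [-0.014, 1.571, 0.015]
ft_force: [-0.3, 0.2, -2.4]
finger_gap: 0.124
```

```bash
python3 -m pendant '[[[0,0,0],[0.0005,0.0005,-0.003],1],[[0,0,0],[0,0,-0.002],1],[[0,0,0],[0,0,0],1]]'
```

```text
time: 5.8
position: [0.5081, -0.2211, 0.0278]
tcp_rot: [-0.015, 1.571, 0.014]
ft_force: [-0.2, -0.2, -1.7]
finger_gap: 0.122
```

```bash
python3 -m pendant '[[[0,0,0],[0,0,-0.001],1],[[0,0,0],[0,0,0],0.4],[[0,0,0],[0,0,0],0.4],[[0,0,0],[0,0,0],0.4],[[0,0,0],[0,0,0.02],0.4],[[0,0,0],[0,0,0.04],0.4],[[0,0,0],[0,0.02,0.05],0.4],[[0,0,0],[0,0.04,0.05],0.4]]'
```

```text
time: 6.6
position: [0.5078, -0.1727, 0.1744]
tcp_rot: [-0.013, 1.57, 0.011]
ft_force: [1.4, 2.1, -0.8]
finger_gap: 0.299
```

```bash
python3 -m pendant '[[[0,0,0],[-0.004,0.05,0.02],0],[[0,0,0],[-0.004,0.05,0.02],0],[[0,0,0],[-0.004,0.05,0.02],0],[[0,0,0],[-0.004,0.05,0.02],0],[[0,0,0],[-0.004,0.05,0.02],0],[[0,0,0],[-0.004,0.05,0.02],0],[[0,0,0],[-0.004,0.05,0],0],[[0,0,0],[0,0.03,0],0]]'
python3 - <<'E'
from h import *
im,c,s=snap('w4'); print(s['position'],s['tcp_rot'],s['finger_gap']); mods(im,c); mods(im,c,.024)
E
```

```text
time: 7.4
position: [0.4809, 0.1901, 0.284]
tcp_rot: [-0.016, 1.57, 0.018]
ft_force: [0.1, -1.5, -0.1]
finger_gap: 0.502
[0.48094967 0.19005306 0.28396686] [-0.01597013  1.56993642  0.0178676 ] 0.5015217843625833
blue [374. 205.] [545.7 355.4  86.5  46.2  10.8]
orange [289. 201.] [547.5 242.5  85.1  43.5   7. ]
orange [226. 199.] [547.  150.5  85.2  43.3 -19.4]
orange [ 56. 160.] [501.5 -71.5  87.   50.1   1.2]
orange [ 20. 167.] [ 502.8 -135.8   87.1   43.6    1. ]
blue [374. 205.] [544.6 353.9  85.7  45.7  10.8]
orange [289. 201.] [546.3 242.   84.3  43.1   7. ]
orange [226. 199.] [545.8 150.9  84.4  42.9 -19.4]
orange [ 56. 160.] [500.7 -69.2  86.2  49.6   1.2]
orange [ 20. 167.] [ 502.1 -132.8   86.3   43.2    1. ]
```

View pics/w4.png

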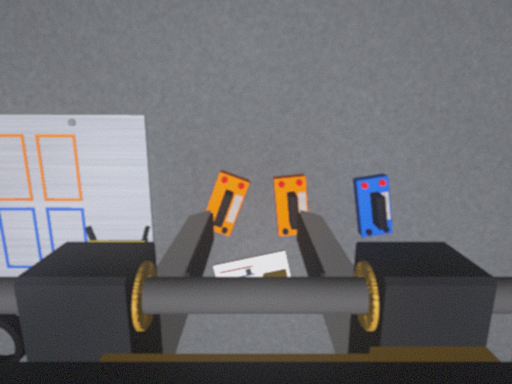

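```bash
python3 -m pendant '[[[0,0,-7],[0.022,-0.013,-0.03],0],[[0,0,-7],[0.022,-0.013,-0.05],0],[[0,0,-6.4],[0.022,-0.013,-0.05],0],[[0,0,0],[0,0,-0.05],0],[[0,0,0],[0,0,-0.03],0],[[0,0,0],[0,0,0],0],[[0,0,0],[0,0,0],0]]'
```

```text
time: 8.15
position: [0.5435, 0.1499, 0.0852]
tcp_rot: [0.265, 1.554, -0.265]
ft_force: [0.0, -0.4, 0.3]
finger_gap: 0.5
```

```bash
python3 -m pendant '[[[0,0,0],[0.0035,0.001,-0.02],0],[[0,0,0],[0,0,-0.02],0],[[0,0,0],[0,0,-0.0215],0],[[0,0,0],[0,0,0],0],[[0,0,0],[0,0,0],1],[[0,0,0],[0,0,0],1],[[0,0,0],[0,0,0],1],[[0,0,0],[0,0,0],1]]'
```

```text
time: 8.95
position: [0.547, 0.1513, 0.0237]
tcp_rot: [0.265, 1.553, -0.264]
ft_force: [0.1, -0.2, 0.2]
finger_gap: 0.196
```

```bash
python3 -m pendant '[[[0,0,0],[0,0,0],1],[[0,0,0],[0,0,0],1],[[0,0,0],[0,0,0.04],1],[[0,0,3.4],[0,0,0.05],1],[[0,0,6],[-0.01,-0.03,0.04],1],[[0,0,6],[-0.01,-0.045,0],1],[[0,0,5],[-0.01,-0.045,0],1],[[0,0,0],[-0.01,-0.045,0],1]]'
```

```text
time: 9.75
position: [0.506, -0.0149, 0.1524]
tcp_rot: [-0.017, 1.57, 0.017]
ft_force: [0.4, -0.3, -1.9]
finger_gap: 0.127
```

```bash
python3 -m pendant '[[[0,0,0],[0,-0.045,0],1],[[0,0,0],[0,-0.045,-0.02],1],[[0,0,0],[0,-0.046,-0.03],1],[[0,0,0],[0,0,-0.03],1],[[0,0,0],[0,0,-0.02],1],[[0,0,0],[0,0,-0.01],1],[[0,0,0],[0,0,0],1],[[0,0,0],[0,0,0],1]]'
```

```text
time: 10.55
position: [0.5072, -0.1451, 0.0455]
tcp_rot: [-0.015, 1.57, 0.015]
ft_force: [0.6, 0.1, -1.3]
finger_gap: 0.128
```

```bash
python3 -m pendant '[[[0,0,0],[-0.0007,-0.0059,-0.005],1],[[0,0,0],[0,0,-0.008],1],[[0,0,0],[0,0,-0.004],1],[[0,0,0],[0,0,-0.001],1],[[0,0,0],[0,0,0],1],[[0,0,0],[0,0,0],1]]'
```

```text
time: 11.15
position: [0.506, -0.1512, 0.027]
tcp_rot: [-0.014, 1.571, 0.014]
ft_force: [-3.5, 0.7, 10.2]
finger_gap: 0.127
```

```bash
python3 -m pendant '[[[0,0,0],[0,0,0.0005],0.4],[[0,0,0],[0,0,0],0.4],[[0,0,0],[0,0,0],0.4],[[0,0,0],[0,0,0.02],0.4],[[0,0,0],[0,0,0.05],0.4],[[0,0,0],[0,0.02,0.05],0.4],[[0,0,0],[0,0.05,0.05],0.4],[[0,0,0],[0,0.05,0.04],0]]'; python3 -m pendant '[[[0,0,0],[0,0.05,0],0],[[0,0,0],[0,0.05,0.02],0],[[0,0,0],[0,0.05,0.02],0],[[0,0,0],[0,0.05,0.01],0],[[0,0,0],[0,0.05,0],0],[[0,0,0],[0,0.05,0],0]]'
python3 - <<'E'
from h import *
im,c,s=snap('w5'); print(s['position'],s['tcp_rot'],s['finger_gap']); mods(im,c); mods(im,c,.024)
E
```

```text
time: 11.95
position: [0.5061, -0.0577, 0.2124]
tcp_rot: [-0.013, 1.569, 0.013]
ft_force: [0.5, 0.2, -0.2]
finger_gap: 0.352
time: 12.55
position: [0.5058, 0.2359, 0.2576]
tcp_rot: [-0.014, 1.57, 0.015]
ft_force: [0.6, 0.3, -0.5]
finger_gap: 0.5
[0.50578127 0.23586629 0.25764645] [-0.01389868  1.56993432  0.01479152] 0.5004042130211434
blue [ 23. 231.] [603.  -67.5  89.2  51.4   1.1]
blue [330. 188.] [547.5 331.8  85.6  44.9  10.8]
orange [259. 190.] [548.1 242.9  84.4  43.3   7. ]
orange [ 20. 152.] [502.7 -66.8  87.7  44.9   1.1]
blue [ 23. 231.] [601.5 -64.6  88.3  50.9   1.1]
blue [330. 188.] [546.4 330.9  84.7  44.5  10.8]
orange [259. 190.] [547.1 242.9  83.6  42.8   7. ]
orange [ 20. 152.] [502.1 -63.9  86.8  44.5   1.1]
```

View pics/w5.png

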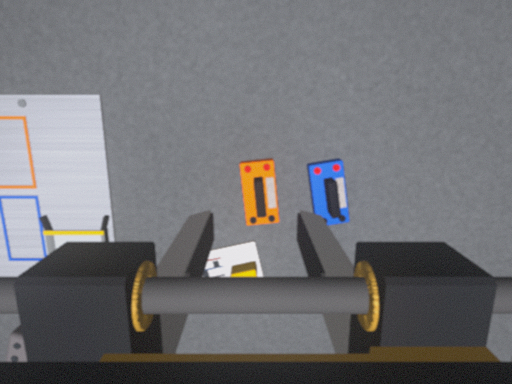

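```bash
python3 -m pendant '[[[0,0,3],[0.021,0.0035,-0.03],0],[[0,0,2.9],[0.021,0.0035,-0.05],0],[[0,0,0],[0,0,-0.05],0],[[0,0,0],[0,0,-0.03],0],[[0,0,0],[0,0,-0.02],0],[[0,0,0],[0,0,0],0],[[0,0,0],[0,0,0],0]]'
```

```text
time: 13.3
position: [0.5466, 0.2405, 0.0817]
tcp_rot: [-0.095, 1.569, 0.095]
ft_force: [-0.0, 0.6, -0.6]
finger_gap: 0.501
```

```bash
python3 -m pendant '[[[0,0,0],[0.001,0.0025,-0.02],0],[[0,0,0],[0,0,-0.02],0],[[0,0,0],[0,0,-0.018],0],[[0,0,0],[0,0,0],0.6],[[0,0,0],[0,0,0],1],[[0,0,0],[0,0,0],1],[[0,0,0],[0,0,0],1],[[0,0,0],[0,0,0],1]]';  python3 -m pendant '[[[0,0,0],[0,0,0],1],[[0,0,0],[0,0,0],1],[[0,0,0],[0,0,0],1]]'
```

```text
time: 14.1
position: [0.5478, 0.2432, 0.0241]
tcp_rot: [-0.095, 1.568, 0.096]
ft_force: [-1.2, -0.9, 8.2]
finger_gap: 0.124
time: 14.4
position: [0.5478, 0.2431, 0.0241]
tcp_rot: [-0.095, 1.568, 0.095]
ft_force: [-1.3, -0.2, 8.3]
finger_gap: 0.125
```

```bash
python3 -m pendant '[[[0,0,0],[0,0,0.03],1],[[0,0,0],[0,0,0.05],1],[[0,0,-2.9],[-0.006,-0.03,0.04],1],[[0,0,-3],[-0.006,-0.05,0],1],[[0,0,0],[-0.006,-0.05,0],1],[[0,0,0],[-0.006,-0.05,0],1],[[0,0,0],[-0.006,-0.05,0],1],[[0,0,0],[-0.006,-0.05,0],1]]';  python3 -m pendant '[[[0,0,0],[-0.006,-0.04,0],1],[[0,0,0],[0,0,-0.02],1],[[0,0,0],[0,0,-0.04],1],[[0,0,0],[0,0,-0.02],1],[[0,0,0],[0,0,0],1],[[0,0,0],[0,0,0],1]]'
```

```text
time: 15.2
position: [0.511, -0.0368, 0.1432]
tcp_rot: [-0.014, 1.57, 0.015]
ft_force: [1.0, -0.6, -1.7]
finger_gap: 0.129
time: 15.8
position: [0.5058, -0.0751, 0.0635]
tcp_rot: [-0.014, 1.571, 0.014]
ft_force: [0.8, -0.2, -2.1]
finger_gap: 0.126
```

```bash
python3 -m pendant '[[[0,0,0],[-0.0006,-0.0059,-0.01],1],[[0,0,0],[0,0,-0.015],1],[[0,0,0],[0,0,-0.007],1],[[0,0,0],[0,0,-0.003],1],[[0,0,0],[0,0,0],1],[[0,0,0],[0,0,0],1]]'
```

```text
time: 16.4
position: [0.5054, -0.081, 0.0283]
tcp_rot: [-0.014, 1.57, 0.014]
ft_force: [-0.1, -0.4, -1.4]
finger_gap: 0.124
```

Release, then view the orange row from further back.

```bash
python3 -m pendant '[[[0,0,0],[0,0,-0.001],1],[[0,0,0],[0,0,0],0.4],[[0,0,0],[0,0,0],0.4],[[0,0,0],[0,0,0],0.4],[[0,0,0],[0,0,0.03],0.4],[[0,0,0],[-0.02,-0.02,0.05],0.4],[[0,0,0],[-0.04,-0.03,0.05],0.4],[[0,0,0],[-0.03,-0.03,0.04],0.2]]'; python3 -m pendant '[[[0,0,0],[0,0,0.02],0],[[0,0,0],[0,0,0],0]]'
python3 - <<'E'
from h import *
im,c,s=snap('w6'); print(s['position'],s['tcp_rot'],s['finger_gap']); mods(im,c,.024)
E
```

```text
time: 17.2
position: [0.4325, -0.1456, 0.1715]
tcp_rot: [-0.015, 1.57, 0.015]
ft_force: [0.7, -0.3, 0.4]
finger_gap: 0.355
time: 17.4
position: [0.4345, -0.1461, 0.1928]
tcp_rot: [-0.014, 1.566, 0.013]
ft_force: [-0.0, 1.8, -0.2]
finger_gap: 0.485
[ 0.4345145  -0.14613892  0.19283482] [-0.01359513  1.56575585  0.01297015] 0.48537667318678
orange [308. 221.] [499.9 -84.6  92.2  49.3   0.8]
orange [247. 224.] [ 501.1 -150.5   92.1   49.7    1. ]
orange [185. 210.] [ 490.1 -217.1   67.8   49.     1. ]
```

View pics/w6.png

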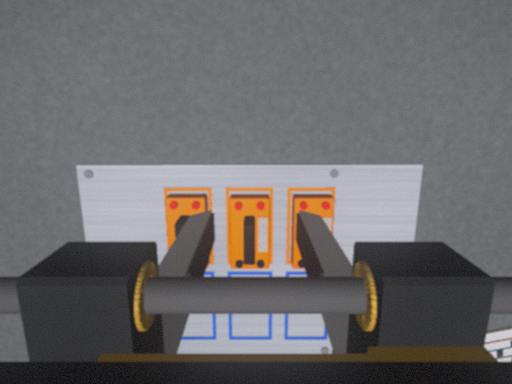

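```bash
python3 -m pendant '[[[0,0,0],[0.008,0.05,0.01],0],[[0,0,0],[0.008,0.05,0.01],0],[[0,0,0],[0.008,0.05,0.01],0],[[0,0,0],[0.008,0.05,0.01],0],[[0,0,0],[0.008,0.05,0.01],0],[[0,0,0],[0.008,0.05,0.01],0],[[0,0,0],[0.008,0.05,0.01],0],[[0,0,0],[0,0.05,0],0]]'; python3 -m pendant '[[[0,0,0],[0,0.02,0],0],[[0,0,0],[0,0,0],0]]'
python3 - <<'E'
from h import *
im,c,s=snap('w7'); print(s['position'],s['tcp_rot'],s['finger_gap']); mods(im,c);
E
```

```text
time: 18.25
position: [0.4882, 0.2463, 0.2576]
tcp_rot: [-0.014, 1.571, 0.015]
ft_force: [1.1, -0.4, -0.2]
finger_gap: 0.5
time: 18.45
position: [0.4865, 0.2675, 0.2559]
tcp_rot: [-0.019, 1.573, 0.018]
ft_force: [-1.0, -1.0, -0.6]
finger_gap: 0.498
[0.48653624 0.26745823 0.25593627] [-0.0189148   1.5732994   0.01835267] 0.4979723943167842
blue [299. 201.] [547.1 332.3  86.1  43.9  10.4]
```

View pics/w7.png

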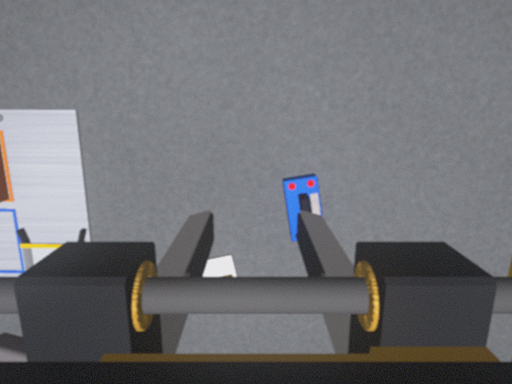

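```bash
python3 -m pendant '[[[0,0,3],[0.02,0.021,-0.03],0],[[0,0,3.3],[0.02,0.021,-0.05],0],[[0,0,3.3],[0.02,0.022,-0.05],0],[[0,0,0],[0,0,-0.03],0],[[0,0,0],[0,0,-0.01],0],[[0,0,0],[0,0,0],0],[[0,0,0],[0,0,0],0]]'
```

```text
time: 19.2
position: [0.543, 0.3215, 0.1032]
tcp_rot: [-0.145, 1.564, 0.146]
ft_force: [0.2, 1.0, 0.6]
finger_gap: 0.5
```

```bash
python3 -m pendant '[[[0,0,0],[0.004,0.01,0],0],[[0,0,0],[0,0,-0.02],0],[[0,0,0],[0,0,-0.03],0],[[0,0,0],[0,0,-0.02],0],[[0,0,0],[0,0,-0.009],0],[[0,0,0],[0,0,0],0.6],[[0,0,0],[0,0,0],1],[[0,0,0],[0,0,0],1]]';  python3 -m pendant '[[[0,0,0],[0,0,0],1],[[0,0,0],[0,0,0],1],[[0,0,0],[0,0,0],1],[[0,0,0],[0,0,0],1]]'
```

```text
time: 20.0
position: [0.5471, 0.3324, 0.0241]
tcp_rot: [-0.145, 1.564, 0.147]
ft_force: [-0.4, -0.0, 0.7]
finger_gap: 0.284
time: 20.4
position: [0.5467, 0.3321, 0.0233]
tcp_rot: [-0.146, 1.565, 0.146]
ft_force: [-1.1, 0.4, 6.8]
finger_gap: 0.128
```

```bash
python3 -m pendant '[[[0,0,0],[0,0,0.03],1],[[0,0,0],[0,0,0.05],1],[[0,0,-3],[0.006,-0.03,0.05],1],[[0,0,-3.3],[0.008,-0.05,0],1],[[0,0,-3.3],[0.008,-0.05,0],1],[[0,0,0],[0.008,-0.05,0],1],[[0,0,0],[0.008,-0.05,0],1],[[0,0,0],[0.008,-0.05,0],1]]';  python3 -m pendant '[[[0,0,0],[0.008,-0.05,0],1],[[0,0,0],[0.008,-0.05,0],1],[[0,0,0],[0,-0.05,0],1],[[0,0,0],[0,-0.04,0],1],[[0,0,0],[0,0,-0.02],1],[[0,0,0],[0,0,0],1],[[0,0,0],[0,0,0],1]]'
```

```text
time: 21.2
position: [0.5909, 0.0574, 0.1455]
tcp_rot: [-0.014, 1.571, 0.014]
ft_force: [1.8, 0.4, -1.5]
finger_gap: 0.127
time: 21.9
position: [0.6067, -0.1283, 0.1253]
tcp_rot: [-0.015, 1.572, 0.016]
ft_force: [-0.1, 0.5, -1.6]
finger_gap: 0.124
```

```bash
python3 -m pendant '[[[0,0,0],[0.0038,-0.0207,-0.01],1],[[0,0,0],[0,0,-0.04],1],[[0,0,0],[0,0,-0.03],1],[[0,0,0],[0,0,-0.012],1],[[0,0,0],[0,0,-0.003],1],[[0,0,0],[0,0,0],1],[[0,0,0],[0,0,0],1]]'
```

```text
time: 22.6
position: [0.6116, -0.15, 0.032]
tcp_rot: [-0.015, 1.569, 0.014]
ft_force: [0.5, -0.6, -0.6]
finger_gap: 0.124
```

```bash
python3 -m pendant '[[[0,0,0],[-0.001,0.0008,-0.003],1],[[0,0,0],[0,0,-0.0018],1],[[0,0,0],[0,0,0],1]]'; python3 -m pendant '[[[0,0,0],[0,0,0],0.4],[[0,0,0],[0,0,0],0.4],[[0,0,0],[0,0,0],0.4],[[0,0,0],[0,0,0.03],0.4],[[0,0,0],[0,0.0,0.05],0.4],[[0,0,0],[0,0.04,0.05],0.2],[[0,0,0],[0,0.05,0.05],0],[[0,0,0],[0,0.05,0],0]]'
```

```text
time: 22.9
position: [0.6102, -0.1491, 0.0272]
tcp_rot: [-0.014, 1.569, 0.014]
ft_force: [-6.2, 2.8, 19.6]
finger_gap: 0.124
time: 23.7
position: [0.6116, -0.0336, 0.185]
tcp_rot: [-0.012, 1.563, 0.011]
ft_force: [1.4, 0.5, -0.5]
finger_gap: 0.493
```

```bash
python3 -m pendant '[[[0,0,0],[-0.006,0.05,0.01],0],[[0,0,0],[-0.006,0.05,0.01],0],[[0,0,0],[-0.006,0.05,0.01],0],[[0,0,0],[-0.006,0.05,0.01],0],[[0,0,0],[-0.006,0.02,0.01],0],[[0,0,0],[0,0,0],0],[[0,0,0],[0,0,0],0]]'
python3 - <<'E'
from h import *
im,c,s=snap('w8'); print(s['position'],s['tcp_rot'],s['finger_gap'])
hsv=cv2.cvtColor(im,cv2.COLOR_RGB2HSV)
for h in blobs(cv2.inRange(hsv,(0,0,165),(180,45,255)),1500):print('w',h.reshape(-1,2).mean(0).round(),rect_world(c,h,.006))
for h in blobs(masks(im)['yellow'],100):print('y',h.reshape(-1,2).mean(0).round(),rect_world(c,h,.034))
E
```

```text
time: 24.4
position: [0.5802, 0.1817, 0.2288]
tcp_rot: [-0.015, 1.571, 0.014]
ft_force: [-0.3, -0.5, -0.9]
finger_gap: 0.499
[0.58022948 0.18174668 0.22875833] [-0.01485884  1.57056687  0.01423283] 0.4991942268416035
w [257. 225.] [665.7 192.4 110.3  66.8 -76.3]
w [ 99. 211.] [641.9  -3.5  68.5  53.5 -88.9]
w [ 43. 180.] [608.7 -77.8  82.9  43.9   1.1]
w [108. 146.] [556.5 -49.5 248.4 186.9   0.8]
y [284. 231.] [657.2 220.7  25.8  11.6 -74.9]
y [105. 183.] [603.6   5.5  75.9   4.7 -88.9]
```

View pics/w8.png

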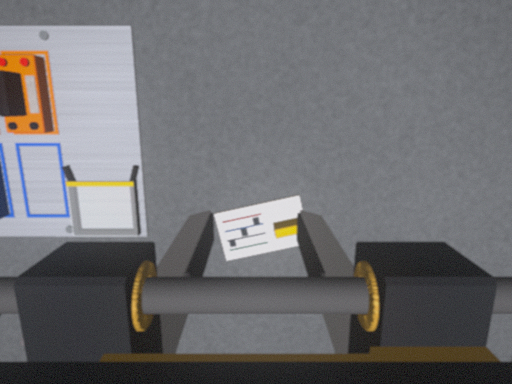

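```bash
python3 -m pendant '[[[0,0,-8.5],[0.009,0.005,-0.01],0],[[0,0,-8.5],[0.01,0.005,-0.01],0],[[0,0,-8.5],[0.01,0.005,-0.01],0],[[0,0,-8.5],[0.01,0.005,-0.01],0],[[0,0,-8.5],[0.01,0.005,-0.01],0],[[0,0,-8.5],[0.01,0.005,-0.01],0],[[0,0,-8.5],[0.01,0.005,-0.01],0],[[0,0,-8.5],[0.01,0.005,-0.01],0]]'; python3 -m pendant '[[[0,0,-8.5],[0,0,0],0],[[0,0,-0.9],[0,0,0],0],[[0,0,0],[0,0,0],0],[[0,0,0],[0,0,0],0]]'
python3 - <<'E'
from h import *
im,c,s=snap('w9'); print(s['position'],s['joints'][6],R.from_rotvec(s['tcp_rot']).as_matrix().round(4)[:,1])
hsv=cv2.cvtColor(im,cv2.COLOR_RGB2HSV)
for h in blobs(cv2.inRange(hsv,(0,0,165),(180,45,255)),1500):print('w',h.reshape(-1,2).mean(0).round(),rect_world(c,h,.006))
for h in blobs(masks(im)['yellow'],100):print('y',h.reshape(-1,2).mean(0).round(),rect_world(c,h,.034))
E
```

```text
time: 25.25
position: [0.66, 0.2202, 0.1479]
tcp_rot: [0.913, 1.37, -0.915]
ft_force: [-0.1, 0.5, 0.6]
finger_gap: 0.505
time: 25.65
position: [0.6593, 0.2214, 0.1491]
tcp_rot: [1.03, 1.313, -1.03]
ft_force: [-0.2, -0.5, -0.1]
finger_gap: 0.5
[0.65932597 0.22135452 0.1490619 ] 0.02284519115935933 [9.711e-01 2.386e-01 1.000e-04]
w [252. 203.] [665.8 192.7 110.3  66.6 -76.1]
y [253. 178.] [657.9 225.   33.    9.1 -76.2]
```

View pics/w9.png

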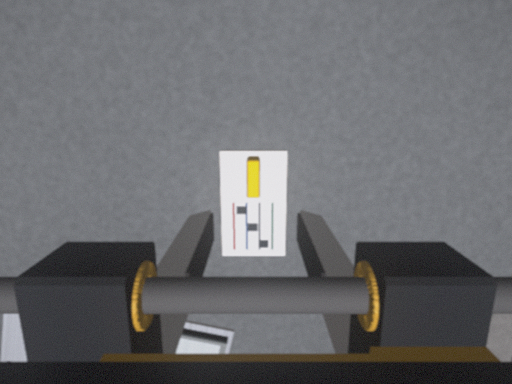

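```bash
python3 -m pendant '[[[0,0,0],[-0.0013,0.003,-0.03],0],[[0,0,0],[0,0,-0.04],0],[[0,0,0],[0,0,-0.03],0],[[0,0,0],[0,0,-0.02],0],[[0,0,0],[0,0,-0.012],0],[[0,0,0],[0,0,-0.004],0],[[0,0,0],[0,0,0],0],[[0,0,0],[0,0,0],0]]'
```

```text
time: 26.5
position: [0.6586, 0.2253, 0.0141]
tcp_rot: [1.033, 1.312, -1.03]
ft_force: [-0.5, -0.3, 0.0]
finger_gap: 0.502
```

```bash
python3 -m pendant '[[[0,0,0],[0,-0.001,-0.004],0.6],[[0,0,0],[0,0,0],1],[[0,0,0],[0,0,0],1],[[0,0,0],[0,0,0],1],[[0,0,0],[0,0,0],1],[[0,0,0],[0,0,0],1],[[0,0,0],[0,0,0],1]]'
```

```text
time: 27.2
position: [0.6579, 0.2241, 0.009]
tcp_rot: [1.032, 1.313, -1.032]
ft_force: [-0.9, -0.6, 3.1]
finger_gap: 0.124
```

```bash
python3 -m pendant '[[[0,0,0],[0,0,0.03],1],[[0,0,0],[0,0,0.05],1],[[0,0,8.5],[-0.015,-0.02,0.04],1],[[0,0,8.5],[-0.02,-0.025,0],1],[[0,0,8.5],[-0.02,-0.025,0],1],[[0,0,8.5],[-0.02,-0.025,0],1],[[0,0,8.5],[-0.02,-0.025,0],1],[[0,0,8.5],[-0.02,-0.025,0],1]]'; python3 -m pendant '[[[0,0,8.5],[-0.02,-0.025,0],1],[[0,0,8.5],[-0.02,-0.025,0],1],[[0,0,8.5],[-0.02,-0.025,0],1],[[0,0,0.9],[-0.02,-0.025,0],1],[[0,0,0],[0,0,0],1],[[0,0,0],[0,0,0],1]]'
python3 - <<'E'
from h import *
im,c,s=snap('w10'); print(s['position'],s['joints'][6],R.from_rotvec(s['tcp_rot']).as_matrix().round(4)[:,1])
E
```

```text
time: 28.0
position: [0.5419, 0.0781, 0.1289]
tcp_rot: [0.342, 1.543, -0.342]
ft_force: [1.3, -0.3, -0.4]
finger_gap: 0.121
time: 28.6
position: [0.4629, -0.0212, 0.1291]
tcp_rot: [-0.013, 1.57, 0.013]
ft_force: [0.2, 0.4, -1.6]
finger_gap: 0.124
[ 0.46292098 -0.02118348  0.12912224] 1.598543714312921 [-0.0169  0.9999  0.    ]
```

View pics/w10.png

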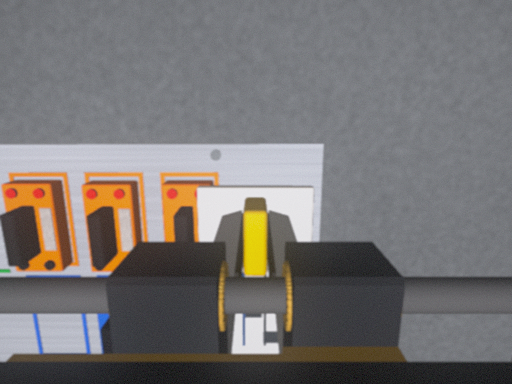

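Run:
```python
from h import *
s=dict(position=[0.58022948,0.18174668,0.22875833],tcp_rot=[-0.01485884,1.57056687,0.01423283]); c=cam('wrist',s)
im=cv2.imread('pics/w8.png')[:,:,::-1].copy()
for h in blobs(masks(im)['yellow'],100):print('y',rect_world(c,h,.016))
s4=dict(position=[0.48653624,0.26745823,0.25593627],tcp_rot=[-0.0189148,1.5732994,0.01835267]); c4=cam('wrist',s4)
im=cv2.imread('pics/w7.png')[:,:,::-1].copy()
for h in blobs(masks(im)['yellow'],60):print('y7',rect_world(c4,h,.016))
im=cv2.imread('pics/top0.png')[:,:,::-1].copy()
hsv=cv2.cvtColor(im,cv2.COLOR_RGB2HSV)
for h in blobs(cv2.inRange(hsv,(20,80,110),(36,255,255)),8):print('yt',h.reshape(-1,2).mean(0),rect_world(cam('top'),h,.016))
cv2.imwrite('pics/z8.png',cv2.resize(cv2.imread('pics/w8.png')[150:245,50:160],(660,570),interpolation=cv2.INTER_CUBIC))
```

```text
y [664.  222.6  27.   12.1 -74.9]
y [607.8  -3.   79.6   4.9 -88.9]
y7 [608.  -15.7  53.8   5.7 -88.6]
yt [228.75 197.5 ] [608.6  -4.1  78.9   3.2 -88.5]
yt [155.55555556 179.66666667] [660.5 227.3  33.   12.1 -76.8]
yt [ 13.75  185.875] [628.  686.9 134.1  65.9   1.6]
```

View pics/z8.png

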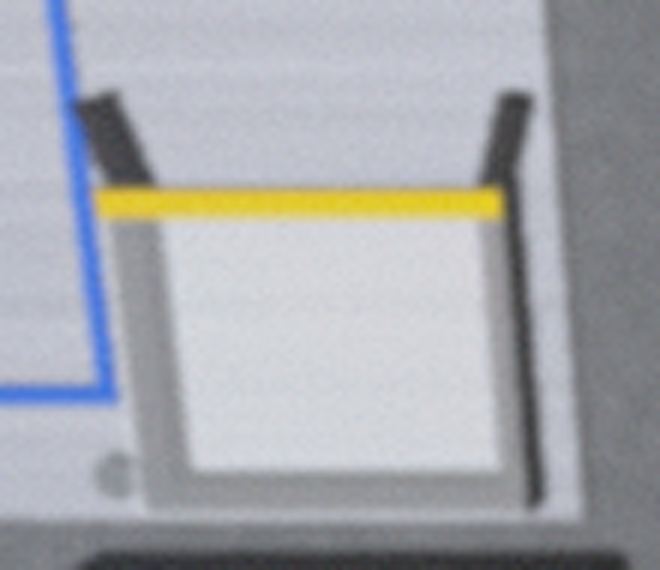

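```bash
python3 -m pendant '[[[0,0,0],[0.009,0.015,-0.02],1],[[0,0,0],[0,0,-0.03],1],[[0,0,0],[0,0,-0.03],1],[[0,0,0],[0,0,-0.015],1],[[0,0,0],[0,0,-0.005],1],[[0,0,0],[0,0,0],1],[[0,0,0],[0,0,0],1]]'
```

```text
time: 29.35
position: [0.4726, -0.0056, 0.0296]
tcp_rot: [-0.015, 1.57, 0.015]
ft_force: [-0.4, -0.3, -1.7]
finger_gap: 0.129
```

```bash
python3 -m pendant '[[[0,0,0],[0,-0.0006,-0.008],1],[[0,0,0],[0,0,-0.006],1],[[0,0,0],[0,0,-0.002],1],[[0,0,0],[0,0,0],1]]';python3 -m pendant '[[[0,0,0],[0,0,-0.0008],1],[[0,0,0],[0,0,0],1]]'
```

```text
time: 29.75
position: [0.4719, -0.0065, 0.0128]
tcp_rot: [-0.014, 1.571, 0.014]
ft_force: [-0.1, 0.4, -0.2]
finger_gap: 0.127
time: 29.95
position: [0.472, -0.0065, 0.0127]
tcp_rot: [-0.014, 1.571, 0.014]
ft_force: [-7.7, -0.4, 21.9]
finger_gap: 0.124
```

```bash
python3 -m pendant '[[[0,0,0],[0,0,0.0015],1],[[0,0,0],[0,0,0],1],[[0,0,0],[0.01,0.0002,0],1],[[0,0,0],[0.01,0.0002,0],1],[[0,0,0],[0.008,0.0002,0],1],[[0,0,0],[0,0,0],1]]'
python3 - <<'E'
from h import *
im,c,s=snap('t1','top'); cv2.imwrite('pics/t1z.png',cv2.resize(im[160:270,200:350],(750,550),interpolation=cv2.INTER_CUBIC)[:,:,::-1])
E
```

```text
time: 30.55
position: [0.5012, -0.0058, 0.0134]
tcp_rot: [-0.015, 1.57, 0.014]
ft_force: [0.2, -0.7, -1.1]
finger_gap: 0.129
```

View pics/t1z.png

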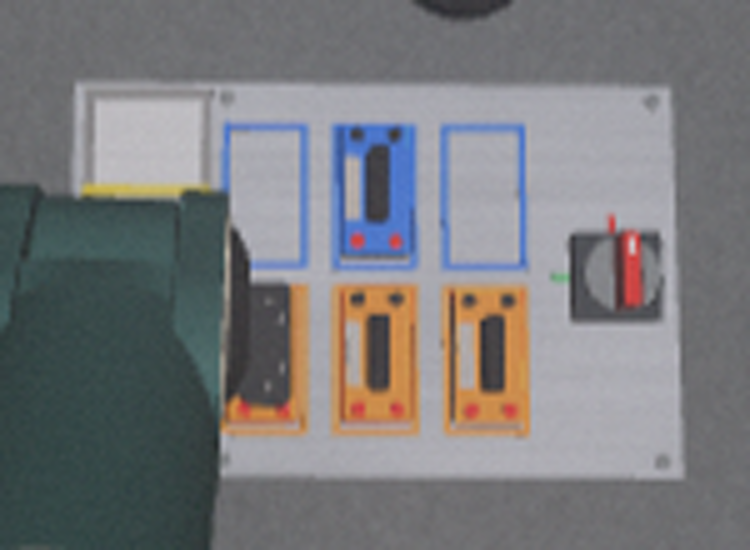

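```bash
python3 -m pendant '[[[0,0,0],[0.008,0.0002,0],1],[[0,0,0],[0.008,0.0001,0],1],[[0,0,0],[0.008,0.0002,0],1],[[0,0,0],[0.008,0.0001,0],1],[[0,0,0],[0,0,0],1]]'; python3 -m pendant '[[[0,0,0],[0.008,0.0002,0],1],[[0,0,0],[0.008,0.0001,0],1],[[0,0,0],[0.008,0.0002,0],1],[[0,0,0],[0,0,0],1]]'
```

```text
time: 31.1
position: [0.5331, -0.0053, 0.0136]
tcp_rot: [-0.015, 1.57, 0.014]
ft_force: [-1.2, -0.6, -0.6]
finger_gap: 0.125
time: 31.5
position: [0.5571, -0.0047, 0.0136]
tcp_rot: [-0.014, 1.57, 0.014]
ft_force: [0.0, 0.4, -1.4]
finger_gap: 0.128
```

Free so far; nose is well past the mouth. Go on to contact.

```bash
python3 -m pendant '[[[0,0,0],[0.008,0.0002,0],1],[[0,0,0],[0.008,0.0001,0],1],[[0,0,0],[0.004,0,0],1],[[0,0,0],[0,0,0],1]]'; python3 -m pendant '[[[0,0,0],[0.003,0,0],1],[[0,0,0],[0,0,0],1]]'
```

```text
time: 31.9
position: [0.5765, -0.0045, 0.0135]
tcp_rot: [-0.014, 1.57, 0.014]
ft_force: [-0.5, 0.0, -1.4]
finger_gap: 0.129
time: 32.1
position: [0.5791, -0.0045, 0.0136]
tcp_rot: [-0.014, 1.571, 0.014]
ft_force: [-0.2, -0.0, -1.1]
finger_gap: 0.125
```

```bash
python3 -m pendant '[[[0,0,0],[0.002,0,0],1],[[0,0,0],[0,0,0],1]]'; python3 -m pendant '[[[0,0,0],[0.002,0,0],1],[[0,0,0],[0,0,0],1]]'
```

```text
time: 32.3
position: [0.5805, -0.0045, 0.0135]
tcp_rot: [-0.014, 1.572, 0.014]
ft_force: [-2.4, -0.9, -1.0]
finger_gap: 0.129
time: 32.5
position: [0.5807, -0.0046, 0.013]
tcp_rot: [-0.014, 1.575, 0.014]
ft_force: [-12.5, -0.3, 4.9]
finger_gap: 0.124
```

```bash
python3 -m pendant '[[[0,0,0],[-0.001,0,-0.0006],1],[[0,0,0],[0,0,0],1],[[0,0,0],[0,0,0],0.5],[[0,0,0],[0,0,0],0.5],[[0,0,0],[0,0,0],0.5]]'; python3 -m pendant '[[[0,0,0],[0,0,0.02],0.5],[[0,0,0],[0,0,0.04],0.5],[[0,0,0],[-0.02,0,0.05],0.5],[[0,0,0],[-0.04,0,0.05],0.5],[[0,0,0],[-0.04,0,0.03],0.5],[[0,0,0],[0,0,0],0],[[0,0,0],[0,0,0],0]]'
python3 - <<'E'
from h import *
im,c,s=snap('w11'); print(s['position'])
E
```

```text
time: 33.0
position: [0.5822, -0.0044, 0.0131]
tcp_rot: [-0.014, 1.57, 0.014]
ft_force: [0.1, -0.3, -0.0]
finger_gap: 0.248
time: 33.7
position: [0.4925, -0.0044, 0.1894]
tcp_rot: [-0.014, 1.568, 0.015]
ft_force: [0.8, -0.1, -0.6]
finger_gap: 0.383
[ 0.49247613 -0.00438505  0.18940505]
```

View pics/w11.png

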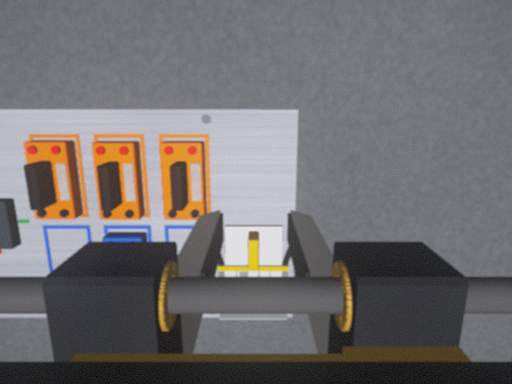

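```bash
python3 -m pendant '[[[0,0,0],[-0.02,-0.02,0.03],-0.5],[[0,0,0],[-0.02,-0.02,0.03],-1],[[0,0,0],[-0.02,-0.02,0.03],-1],[[0,0,0],[-0.02,-0.02,0.02],-1],[[0,0,0],[-0.02,-0.02,0],-1],[[0,0,0],[0,-0.02,0],-1],[[0,0,0],[0,0,0],-1],[[0,0,0],[0,0,0],-1]]'
python3 - <<'E'
from h import *
im,c,s=snap('w12'); print(s['position'].tolist(),s['tcp_rot'].tolist())
im,c,s=snap('t2','top'); cv2.imwrite('pics/t2z.png',cv2.resize(im[160:270,200:350],(750,550),interpolation=cv2.INTER_CUBIC)[:,:,::-1])
E
```

```text
time: 34.55
position: [0.3926, -0.1244, 0.2976]
tcp_rot: [-0.014, 1.573, 0.014]
ft_force: [-0.4, 0.7, 0.4]
finger_gap: 0.999
[0.3925614486452776, -0.12444921853879785, 0.2975515287160411] [-0.014012669135376268, 1.5726004756430183, 0.013839275993578187]
```

View pics/w12.png

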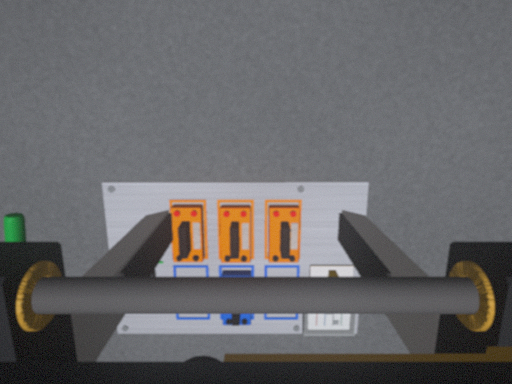

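View pics/t2z.png

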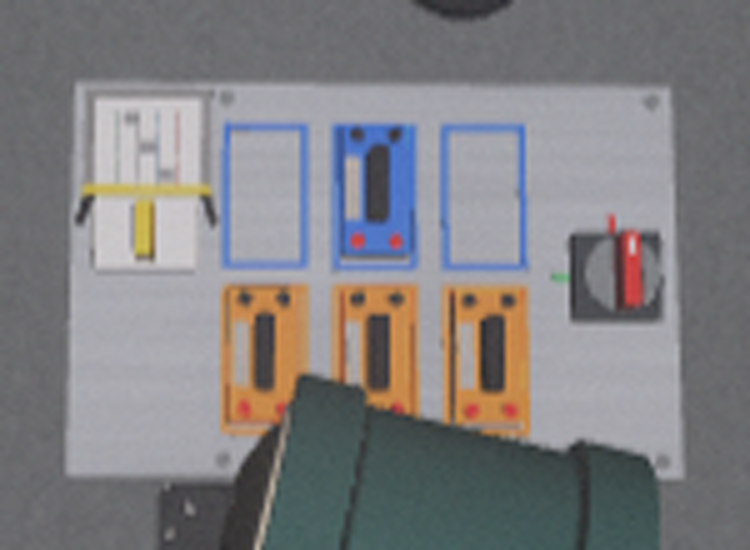

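```bash
python3 -m pendant '[[[0,0,0],[0.002,-0.006,-0.03],-1],[[0,0,0],[0.002,-0.006,-0.04],-1],[[0,0,0],[0.002,-0.006,-0.04],-1],[[0,0,0],[0.002,-0.006,-0.02],-1],[[0,0,0],[0,0,0],-1],[[0,0,0],[0,0,0],-1],[[0,0,0],[0,0,0],-1]]'
python3 - <<'E'
from h import *
im,c,s=snap('w13'); print(s['position'].tolist(),s['tcp_rot'].tolist())
cv2.imwrite('pics/w13z.png',cv2.resize(im[130:290,120:390],(810,480),interpolation=cv2.INTER_CUBIC)[:,:800,::-1])
E
```

```text
time: 35.35
position: [0.4009, -0.1482, 0.1696]
tcp_rot: [-0.015, 1.569, 0.015]
ft_force: [0.2, -1.1, 0.6]
finger_gap: 1.002
[0.4008740193596408, -0.14817416735238045, 0.16959380613044112] [-0.015149303709142605, 1.5691266296128803, 0.014700339145145338]
```

View pics/w13z.png

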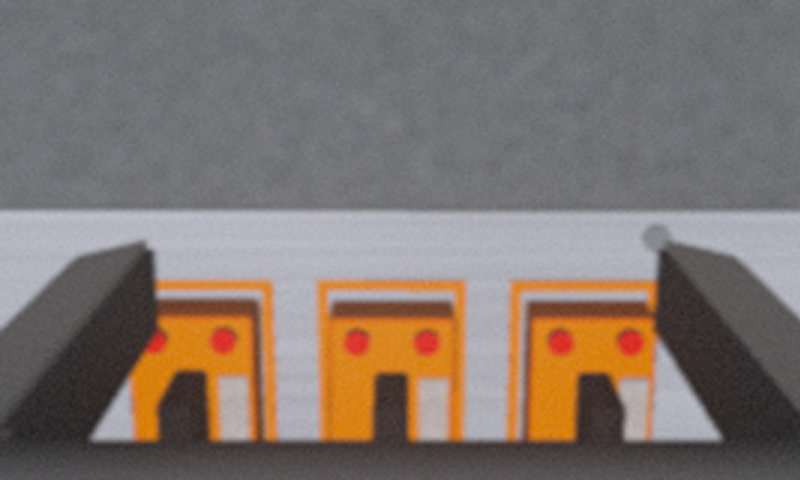

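Run:
```python
from h import *
s=dict(position=[0.4008740193596408,-0.14817416735238045,0.16959380613044112],tcp_rot=[-0.015149303709142605,1.5691266296128803,0.014700339145145338])
c=cam('wrist',s); im=cv2.imread('pics/w13.png')
def p(x,y,z): return (ray(c,(120+x/3-.33,130+y/3-.33),z)*1000).round(1)[:2]
print('plate front',p(400,210,.004))
for n,(a,b) in {'o3':(165,250),'o2':(335,450),'o1':(530,650)}.items():
    u=(a+b)/2
    print(n,'outer',p(u,281,.004),'inner',p(u,291,.004),'base',p(u,301,.004),'top',p(u,318,.024))
# widths along y
print('o2 outline L/R outer at row 290',p(319,290,.004),p(465,290,.004),'base L/R',p(331,303,.004),p(453,303,.004),'top L/R',p(329,318,.024),p(456,318,.024))
print('o1 outline L outer',p(511,290,.004),'R',p(657,290,.004),'base L/R',p(527,303,.004),p(649,303,.004))
print('o3 R outer',p(272,290,.004),'base R',p(255,303,.004))
```

```text
plate front [ 432.8 -149. ]
o3 outer [ 460.8 -218.1] inner [ 464.6 -218.2] base [ 468.5 -218.3] top [ 467.  -214.4]
o2 outer [ 459.5 -151.2] inner [ 463.3 -151.2] base [ 467.1 -151.1] top [ 465.7 -150.9]
o1 outer [458.1 -79.9] inner [461.9 -79.6] base [465.7 -79.4] top [464.4 -83. ]
o2 outline L/R outer at row 290 [ 463.4 -177.8] [ 462.4 -124.9] base L/R [ 468.3 -173.4] [ 467.5 -129.1] top L/R [ 466.1 -172.7] [ 465.3 -129. ]
o1 outline L outer [ 462.1 -108.3] R [461.  -55.4] base L/R [ 467.  -102.2] [466.1 -57.9]
o3 R outer [ 463.8 -194.8] base R [ 468.9 -201.1]
```

```bash
python3 -m pendant '[[[0,0,0],[0.04,0,0],0],[[0,0,0],[0.04,0,0],0],[[0,0,0],[0.045,0,0],0],[[0,0,0],[0.045,0,0],0],[[0,0,0],[0,0,0],0],[[0,0,0],[0,0,0],0],[[0,0,0],[0,0,0],0]]'
python3 - <<'E'
from h import *
im,c,s=snap('w14'); print(s['position'].tolist(),s['tcp_rot'].tolist())
cv2.imwrite('pics/w14z.png',cv2.resize(im[30:225,120:390],(810,585),interpolation=cv2.INTER_CUBIC)[:,:800,::-1])
E
```

```text
time: 36.1
position: [0.5695, -0.1485, 0.1691]
tcp_rot: [-0.014, 1.57, 0.014]
ft_force: [0.6, -0.1, -0.8]
finger_gap: 0.502
[0.5694816166316169, -0.1485288588922517, 0.16906551504345285] [-0.014229440688629698, 1.5703011574743349, 0.014123231106029512]
```

View pics/w14z.png

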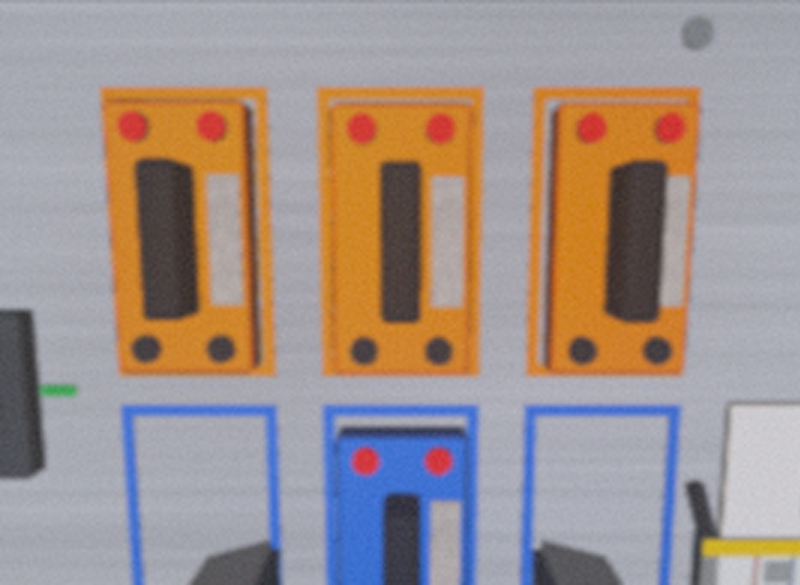

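Run:
```python
from h import *
s=dict(position=[0.5694816166316169,-0.1485288588922517,0.16906551504345285],tcp_rot=[-0.014229440688629698,1.5703011574743349,0.014123231106029512])
c=cam('wrist',s); im=cv2.imread('pics/w14.png')[:,:,::-1].copy()
def p(x,y,z): return (ray(c,(120+x/3-.33,30+y/3-.33),z)*1000)[:2]
hsv=cv2.cvtColor(im,cv2.COLOR_RGB2HSV)
for n,out,so in [('o3',[(102,88),(266,88),(275,375),(121,375)],[(134,127),(211,126),(146,348),(221,348)]),
 ('o2',[(318,88),(483,88),(480,375),(323,375)],[(362,129),(441,128),(364,351),(438,351)]),
 ('o1',[(535,88),(701,88),(684,375),(527,375)],[(592,128),(670,128),(582,350),(657,350)])]:
    O=np.array([p(*q,.004) for q in out]); S=np.array([p(*q,.025) for q in so])
    d=S[2:].mean(0)-S[:2].mean(0)
    print(n,'outline',O.mean(0).round(1),'size',(O[2]-O[1]).round(1),(O[1]-O[0]).round(1),'mod',S.mean(0).round(1),'yaw',np.degrees(np.arctan2(d[1],d[0])).round(2),d.round(1))
```

```text
o3 outline [ 507.6 -220.5] size [93.1  1.8] [-1.  52.9] mod [ 508.7 -220.3] yaw 1.01 [67.6  1.2]
o2 outline [ 506.3 -150.6] size [93.1  2.3] [-1.  53.3] mod [ 508.2 -150.4] yaw 0.86 [68.  1.]
o1 outline [505.  -80.5] size [93.1  2.1] [-1.  53.6] mod [506.7 -80.3] yaw 0.86 [67.8  1. ]
```

```bash
python3 -m pendant '[[[0,0,0],[0.035,0,0],0],[[0,0,0],[0.035,0,0],0],[[0,0,0],[0.035,0,0],0],[[0,0,0],[0,0,0],0],[[0,0,0],[0,0,0],0],[[0,0,0],[0,0,0],0]]'
python3 - <<'E'
from h import *
im,c,s=snap('w15'); print(s['position'].tolist(),s['tcp_rot'].tolist())
cv2.imwrite('pics/w15z.png',cv2.resize(im[30:225,120:390],(810,585),interpolation=cv2.INTER_CUBIC)[:,:800,::-1])
E
```

```text
time: 36.75
position: [0.6741, -0.1488, 0.1689]
tcp_rot: [-0.014, 1.571, 0.014]
ft_force: [0.6, 0.8, 1.2]
finger_gap: 0.502
[0.6741063234827069, -0.1488223190883809, 0.16894590095554987] [-0.013904582319545247, 1.5706562521862637, 0.013785365530361228]
```

View pics/w15z.png

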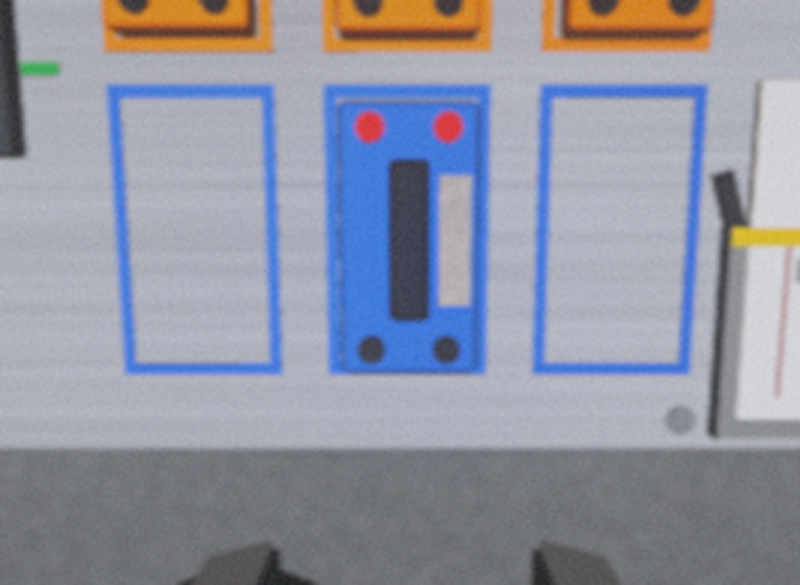

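View pics/w15.png

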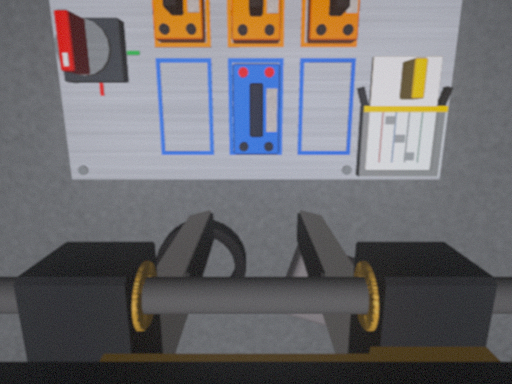

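Run:
```python
from h import *
s=dict(position=[0.6741063234827069,-0.1488223190883809,0.16894590095554987],tcp_rot=[-0.013904582319545247,1.5706562521862637,0.013785365530361228])
c=cam('wrist',s)
def p(x,y,z): return (ray(c,(120+x/3-.33,30+y/3-.33),z)*1000)[:2]
for n,out,so in [('b2',[(325,86),(490,86),(485,373),(330,373)],[(369,127),(448,126),(371,350),(446,350)])]:
    O=np.array([p(*q,.004) for q in out]); S=np.array([p(*q,.025) for q in so])
    d=S[2:].mean(0)-S[:2].mean(0)
    print(n,'outline',O.mean(0).round(1),'size',(O[2]-O[1]).round(1),(O[1]-O[0]).round(1),'mod',S.mean(0).round(1),'yaw',np.degrees(np.arctan2(d[1],d[0])).round(2),d.round(1))
def q(u,v,z): return (ray(c,(u,v),z)*1000)[:2].round(1)
# card: tail edge corners, strip near edge, frame far end
print('tail',q(370,57,.010),q(441,57,.010),'strip near',q(406,105.5,.016),'far',q(404,111,.016),'nose',q(400,169.5,.010),'frame end',q(400,176,.016),'card L,R at tail+',q(369,90,.01),q(443,90,.01))
```

```text
b2 outline [ 610.2 -148.7] size [93.   1.7] [-0.9 53.2] mod [ 612.3 -148.4] yaw 1.06 [68.2  1.3]
tail [561.4 -40.9] [560.1  26.5] strip near [605.5  -3.9] far [610.7  -5.2] nose [6.692e+02 3.000e-01] frame end [674.8  -1.6] card L,R at tail+ [591.5 -38.9] [590.2  32.8]
```

```bash
python3 -m pendant '[[[0,0,0],[-0.02,0,0],0.3],[[0,0,0],[-0.0218,0,0],0.3],[[0,0,0],[-0.0208,0,-0.02],0.3],[[0,0,0],[0,0,-0.04],0.3],[[0,0,0],[0,0,-0.04],0.3],[[0,0,0],[0,0,-0.025],0.3],[[0,0,0],[0,0,-0.01],0.3],[[0,0,0],[0,0,0],0.3]]'; python3 -m pendant '[[[0,0,0],[0,0,0],0.3],[[0,0,0],[0,0,0],0.3]]'
```

```text
time: 37.6
position: [0.6118, -0.1485, 0.0331]
tcp_rot: [-0.014, 1.572, 0.014]
ft_force: [-0.1, -0.4, 0.3]
finger_gap: 0.35
time: 37.8
position: [0.6134, -0.1487, 0.0351]
tcp_rot: [-0.015, 1.568, 0.014]
ft_force: [0.1, -1.2, 0.5]
finger_gap: 0.35
```

```bash
python3 -m pendant '[[[0,0,0],[0,0,-0.004],0.6],[[0,0,0],[0,0,0],1],[[0,0,0],[0,0,0],1],[[0,0,0],[0,0,0],1],[[0,0,0],[0,0,0],1],[[0,0,0],[0,0,0],1]]'; python3 -m pendant '[[[0,0,0],[0,0,0.0005],1],[[0,0,0],[-0.001,-0.0002,0],1],[[0,0,0],[-0.0012,0,0],1],[[0,0,0],[0,0,0],1],[[0,0,0],[0,0,0],1]]'
```

```text
time: 38.4
position: [0.6126, -0.1486, 0.0296]
tcp_rot: [-0.014, 1.57, 0.014]
ft_force: [-1.2, -0.0, 2.5]
finger_gap: 0.127
time: 38.9
position: [0.6102, -0.1487, 0.0299]
tcp_rot: [-0.014, 1.571, 0.014]
ft_force: [0.4, 0.2, -1.1]
finger_gap: 0.126
```

```bash
python3 -m pendant '[[[0,0,0],[0,0,-0.0007],1],[[0,0,0],[0,0,0],0.3],[[0,0,0],[0,0,0],0.3],[[0,0,0],[0,0,0.03],0.3],[[0,0,0],[0,0,0.03],0.3],[[0,0,0],[-0.03,-0.001,0.01],0.3],[[0,0,0],[-0.04,-0.001,0],0.3],[[0,0,0],[-0.032,0,0],0.3]]'; python3 -m pendant '[[[0,0,0],[0,0,-0.02],0.3],[[0,0,0],[0,0,0],0.3],[[0,0,0],[0,0,0],0.3]]'
```

```text
time: 39.7
position: [0.5066, -0.1509, 0.0994]
tcp_rot: [-0.014, 1.57, 0.014]
ft_force: [0.7, -1.1, -0.1]
finger_gap: 0.35
time: 40.0
position: [0.5087, -0.1507, 0.0794]
tcp_rot: [-0.015, 1.571, 0.014]
ft_force: [0.9, -0.4, 0.6]
finger_gap: 0.352
```

```bash
python3 -m pendant '[[[0,0,0],[0,0,-0.02],0.3],[[0,0,0],[0,0,-0.02],0.3],[[0,0,0],[0,0,-0.009],0.6],[[0,0,0],[0,0,0],1],[[0,0,0],[0,0,0],1],[[0,0,0],[0,0,0],1],[[0,0,0],[0,0,0],1],[[0,0,0],[0,0,0],1]]'; python3 -m pendant '[[[0,0,0],[0,0,0.0005],1],[[0,0,0],[-0.001,-0.0002,0],1],[[0,0,0],[-0.0009,0,0],1],[[0,0,0],[0,0,0],1],[[0,0,0],[0,0,0],1]]'
```

```text
time: 40.8
position: [0.5087, -0.1508, 0.0309]
tcp_rot: [-0.015, 1.57, 0.014]
ft_force: [-0.9, 1.0, 5.7]
finger_gap: 0.126
time: 41.3
position: [0.5065, -0.1509, 0.0309]
tcp_rot: [-0.014, 1.571, 0.014]
ft_force: [-0.0, 0.4, 3.5]
finger_gap: 0.125
```

Next o1 (measured 506.7, -80.3; wanted 505.0, -80.5).

```bash
python3 -m pendant '[[[0,0,0],[0,0,-0.0005],1],[[0,0,0],[0,0,0],0.3],[[0,0,0],[0,0,0],0.3],[[0,0,0],[0,0,0.03],0.3],[[0,0,0],[0,0,0.03],0.3],[[0,0,0],[0,0.03,0.01],0.3],[[0,0,0],[0,0.04,0],0.3],[[0,0,0],[0,0,0],0.3]]'; python3 -m pendant '[[[0,0,0],[0,0,-0.01],0.3],[[0,0,0],[0,0,0],0.3],[[0,0,0],[0,0,0],0.3]]'
```

```text
time: 42.1
position: [0.5066, -0.0761, 0.1004]
tcp_rot: [-0.017, 1.57, 0.02]
ft_force: [0.4, -0.4, 0.0]
finger_gap: 0.347
time: 42.4
position: [0.5059, -0.0819, 0.0896]
tcp_rot: [-0.014, 1.572, 0.013]
ft_force: [0.2, 0.0, -0.7]
finger_gap: 0.351
```

```bash
python3 -m pendant '[[[0,0,0],[0.0008,0.0012,-0.03],0.3],[[0,0,0],[0,0,-0.02],0.3],[[0,0,0],[0,0,-0.009],0.6],[[0,0,0],[0,0,0],1],[[0,0,0],[0,0,0],1],[[0,0,0],[0,0,0],1],[[0,0,0],[0,0,0],1],[[0,0,0],[0,0,0],1]]'; python3 -m pendant '[[[0,0,0],[0,0,0.0005],1],[[0,0,0],[-0.0008,-0.0002,0],1],[[0,0,0],[-0.0009,0,0],1],[[0,0,0],[0,0,0],1],[[0,0,0],[0,0,0],1]]'
```

```text
time: 43.2
position: [0.5075, -0.0798, 0.0318]
tcp_rot: [-0.014, 1.57, 0.014]
ft_force: [-0.8, -0.4, 4.0]
finger_gap: 0.126
time: 43.7
position: [0.5055, -0.0799, 0.0318]
tcp_rot: [-0.014, 1.571, 0.014]
ft_force: [-1.4, -0.3, 1.6]
finger_gap: 0.123
```

```bash
python3 -m pendant '[[[0,0,0],[0,-0.0011,0],1],[[0,0,0],[0,0,0],1],[[0,0,0],[0,0,-0.0005],0.3],[[0,0,0],[0,0,0],0.3],[[0,0,0],[0,0,0],0.3],[[0,0,0],[0,0,0.03],0.3],[[0,0,0],[0,0,0.035],0.3],[[0,0,0],[0,0,0],0.3]]'; python3 -m pendant '[[[0,0,0],[0,-0.04,0],0.3],[[0,0,0],[0,-0.05,0],0.3],[[0,0,0],[0,-0.049,0],0.3],[[0,0,0],[0,0,0],0.3],[[0,0,0],[0,0,0],0.3],[[0,0,0],[0,0,0],0.3]]'
```

```text
time: 44.5
position: [0.5076, -0.0814, 0.0998]
tcp_rot: [-0.014, 1.565, 0.014]
ft_force: [1.1, -0.7, -0.4]
finger_gap: 0.352
time: 45.1
position: [0.5055, -0.219, 0.0958]
tcp_rot: [-0.015, 1.571, 0.016]
ft_force: [-0.5, 0.1, 0.2]
finger_gap: 0.351
```

```bash
python3 -m pendant '[[[0,0,0],[0.003,-0.0021,-0.03],0.3],[[0,0,0],[0,0,-0.02],0.3],[[0,0,0],[0,0,-0.014],0.3],[[0,0,0],[0,0,0],0.3],[[0,0,0],[0,0,0],0.3]]'
```

```text
time: 45.6
position: [0.5088, -0.2217, 0.0327]
tcp_rot: [-0.015, 1.571, 0.015]
ft_force: [0.4, 0.6, 0.1]
finger_gap: 0.353
```

```bash
python3 -m pendant '[[[0,0,0],[0,0.0006,-0.001],0.6],[[0,0,0],[0,0,0],1],[[0,0,0],[0,0,0],1],[[0,0,0],[0,0,0],1],[[0,0,0],[0,0,0],1],[[0,0,0],[0,0,0],1]]'; python3 -m pendant '[[[0,0,0],[0,0,0.0005],1],[[0,0,0],[-0.001,0,0],1],[[0,0,0],[0,0,0],1],[[0,0,0],[0,0,0],1]]'
```

```text
time: 46.2
position: [0.5088, -0.2215, 0.0317]
tcp_rot: [-0.014, 1.57, 0.014]
ft_force: [-0.9, 2.2, 6.1]
finger_gap: 0.125
time: 46.6
position: [0.5074, -0.2215, 0.0317]
tcp_rot: [-0.014, 1.571, 0.014]
ft_force: [-0.7, 0.9, 0.3]
finger_gap: 0.127
```

Release, and view from (0.57,-0.15,0.17) again.

```bash
python3 -m pendant '[[[0,0,0],[0,0.0003,-0.0005],1],[[0,0,0],[0,0,0],0.3],[[0,0,0],[0,0,0],0.3],[[0,0,0],[0,0,0.03],0.3],[[0,0,0],[0,0,0.045],0.3],[[0,0,0],[0.03,0.04,0.04],0.3],[[0,0,0],[0.03,0.03,0.02],0.3],[[0,0,0],[0.005,0,0],0.3]]'; python3 -m pendant '[[[0,0,0],[0,0,0],0.3],[[0,0,0],[0,0,0],0.3],[[0,0,0],[0,0,0],0.3]]'
python3 - <<'E'
from h import *
im,c,s=snap('w16'); print(s['position'].tolist(),s['tcp_rot'].tolist())
cv2.imwrite('pics/w16z.png',cv2.resize(im[30:225,120:390],(810,585),interpolation=cv2.INTER_CUBIC)[:,:800,::-1])
E
```

```text
time: 47.4
position: [0.5701, -0.1553, 0.1603]
tcp_rot: [-0.019, 1.565, 0.02]
ft_force: [-0.9, 0.1, -1.3]
finger_gap: 0.348
time: 47.7
position: [0.5648, -0.161, 0.1568]
tcp_rot: [-0.013, 1.572, 0.013]
ft_force: [-0.2, 0.3, 0.4]
finger_gap: 0.351
[0.5648315402124534, -0.16095620846374628, 0.15677579535020916] [-0.013233447074365834, 1.5720887824806844, 0.012991112541712578]
```

View pics/w16z.png

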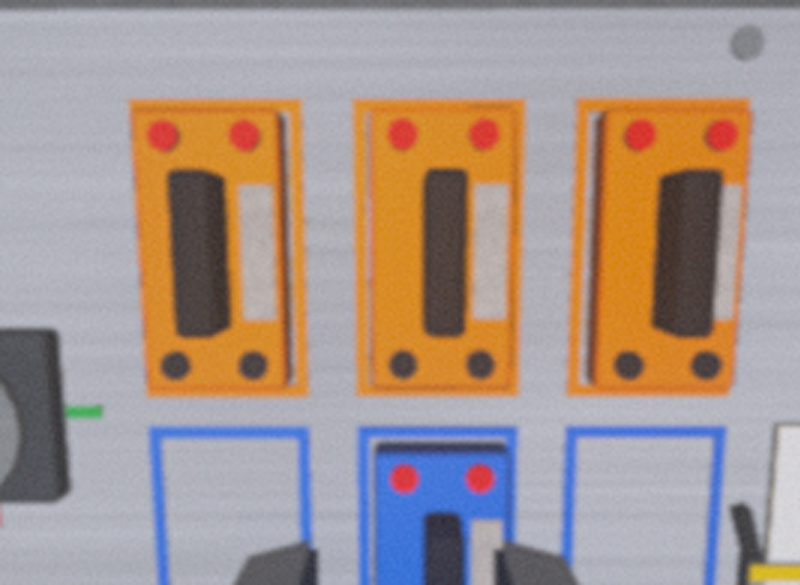

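Run:
```python
from h import *
s=dict(position=[0.5648315402124534,-0.16095620846374628,0.15677579535020916],tcp_rot=[-0.013233447074365834,1.5720887824806844,0.012991112541712578])
c=cam('wrist',s)
def p(x,y,z): return (ray(c,(120+x/3-.33,30+y/3-.33),z)*1000)[:2]
for n,out,so in [('o3',[(131,101),(300,101),(307,396),(149,396)],[(164,135),(245,135),(176,365),(253,365)]),
 ('o2',[(354,101),(524,101),(517,396),(358,396)],[(403,135),(484,135),(403,365),(480,365)]),
 ('o1',[(577,101),(750,101),(731,396),(569,396)],[(640,135),(722,135),(628,365),(706,365)])]:
    O=np.array([p(*q,.004) for q in out]); S=np.array([p(*q,.025) for q in so])
    d=S[2:].mean(0)-S[:2].mean(0)
    print(n,'outline',O.mean(0).round(1),'size',(O[2]-O[1]).round(1),(O[1]-O[0]).round(1),'mod',S.mean(0).round(1),'yaw',np.degrees(np.arctan2(d[1],d[0])).round(2),d.round(1))
b=[p(378,444,.004),p(506,444,.004)];o=[p(359,428,.004),p(517,428,.004)];print('blue base',b,'outline',o)
```

```text
o3 outline [ 507.7 -220.6] size [93.   1.7] [-0.9 52.8] mod [ 507.3 -220.6] yaw 0.99 [68.   1.2]
o2 outline [ 506.6 -150.8] size [93.   1.7] [-0.9 53.1] mod [ 506.1 -150.2] yaw 0.94 [68.   1.1]
o1 outline [505.4 -80.4] size [93.   2.5] [-0.9 54. ] mod [504.9 -80.3] yaw 0.87 [67.9  1. ]
blue base [array([ 569.74865603, -169.58057319]), array([ 569.01237405, -126.46365981])] outline [array([ 564.37328634, -176.0166356 ]), array([ 563.46825164, -122.98900541])]
```

```bash
python3 -m pendant '[[[0,0,0],[0.035,0.004,0.005],0.3],[[0,0,0],[0.035,0.004,0.005],0.3],[[0,0,0],[0.036,0.004,0],0.3],[[0,0,0],[0,0,0],0.3],[[0,0,0],[0,0,0],0.3],[[0,0,0],[0,0,0],0.3]]'
python3 - <<'E'
from h import *
im,c,s=snap('w17'); print(s['position'].tolist(),s['tcp_rot'].tolist())
cv2.imwrite('pics/w17z.png',cv2.resize(im[30:225,120:390],(810,585),interpolation=cv2.INTER_CUBIC)[:,:800,::-1])
E
```

```text
time: 48.35
position: [0.6709, -0.1488, 0.1672]
tcp_rot: [-0.014, 1.572, 0.013]
ft_force: [-0.8, 1.3, -0.0]
finger_gap: 0.35
[0.6708551144186241, -0.14880739841506266, 0.16723009460030314] [-0.013591651530098416, 1.5715789866847174, 0.013231904149519483]
```

View pics/w17z.png

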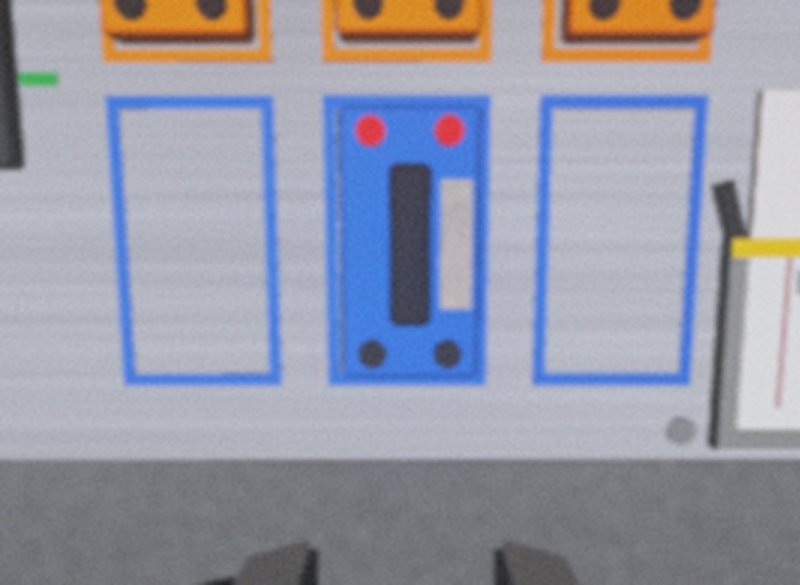

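View pics/w17.png

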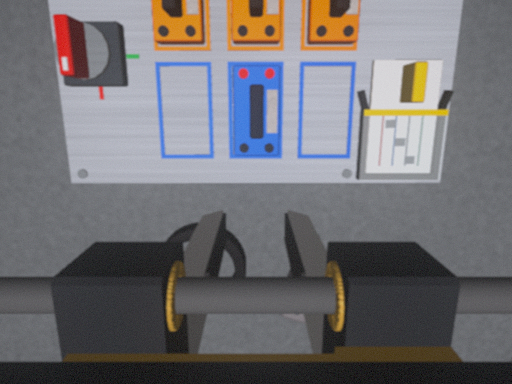

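```bash
python3 -m pendant '[[[0,0,0],[-0.011,-0.04,0],0.3],[[0,0,0],[-0.012,-0.04,0],0.3],[[0,0,0],[-0.011,-0.04,0],0.3],[[0,0,0],[-0.011,-0.031,0],0.3],[[0,0,0],[0,0,0],0.3],[[0,0,0],[0,0,0],0.3],[[0,0,0],[0,0,0],0.3]]'
python3 - <<'E'
from h import *
im,c,s=snap('w18'); print(s['position'].tolist(),s['tcp_rot'].tolist(),s['joints'][6])
im,c,s=snap('t3','top')
print([ (h.reshape(-1,2).mean(0),cv2.minAreaRect(h)) for h in blobs(masks(im)['red'],20)])
E
```

```text
time: 49.1
position: [0.6272, -0.2977, 0.1677]
tcp_rot: [-0.015, 1.57, 0.016]
ft_force: [0.4, 0.4, -0.0]
finger_gap: 0.348
[0.6271710218855583, -0.29773875483779555, 0.16765997470533894] [-0.014743292939197386, 1.5702605810219739, 0.015668979054669546] 2.1073453288340946
[]
```

View pics/w18.png

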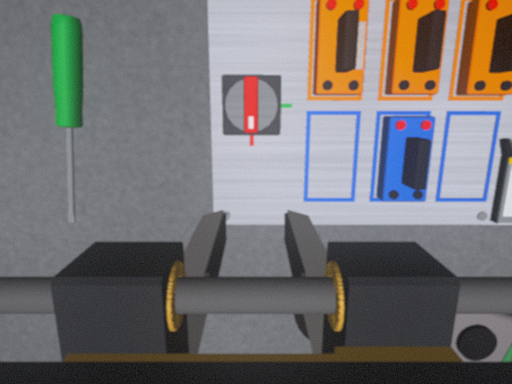

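Run:
```python
from h import *
s=dict(position=[0.6271710218855583,-0.29773875483779555,0.16765997470533894],tcp_rot=[-0.014743292939197386,1.5702605810219739,0.015668979054669546])
c=cam('wrist',s)
im=cv2.imread('pics/w18.png')[:,:,::-1].copy()
hsv=cv2.cvtColor(im,cv2.COLOR_RGB2HSV)
m=masks(im)['red']; m[150:]=0; m[:,290:]=0
h=max(blobs(m,100),key=cv2.contourArea); print(cv2.boundingRect(h))
for z in(.05,.061): print(z,(ray(c,(251,77),z)*1000).round(1),(ray(c,(251,133),z)*1000).round(1), rect_world(c,h,z))
# housing 20mm top
print([(ray(c,q,.02)*1000).round(1)[:2] for q in((223,75),(280,75),(280,135),(223,135))])
```

```text
(244, 77, 14, 56)
0.05 [ 538.1 -302.1   50. ] [ 584.9 -301.3   50. ] [ 561.1 -302.2   46.1   11.     0.7]
0.061 [ 539.  -301.9   61. ] [ 584.1 -301.2   61. ] [ 561.1 -302.    44.3   10.6    0.7]
[array([ 534.3, -328.5]), array([ 533.3, -275.5]), array([ 588.5, -273.5]), array([ 589.6, -328.6])]
```

```bash
python3 -m pendant '[[[0,0,0],[-0.02,-0.001,0],0.3],[[0,0,0],[-0.026,-0.001,0],0.3],[[0,0,0],[-0.02,-0.002,-0.02],0.3],[[0,0,0],[0,0,-0.04],0.3],[[0,0,0],[0,0,-0.03],0.3],[[0,0,0],[0,0,0],0.3],[[0,0,0],[0,0,0],0.3]]'
```

```text
time: 49.9
position: [0.5614, -0.3026, 0.0782]
tcp_rot: [-0.015, 1.571, 0.015]
ft_force: [-0.3, -0.6, 0.2]
finger_gap: 0.349
```

```bash
python3 -m pendant '[[[0,0,0],[0,0.0007,-0.015],0.3],[[0,0,0],[0,0,-0.015],0.3],[[0,0,0],[0,0,-0.012],0.3],[[0,0,0],[0,0,-0.003],0.3],[[0,0,0],[0,0,0],0.3],[[0,0,0],[0,0,0],0.3]]'
```

```text
time: 50.5
position: [0.5609, -0.3021, 0.0326]
tcp_rot: [-0.014, 1.571, 0.015]
ft_force: [-1.8, 2.9, 4.7]
finger_gap: 0.353
```

```bash
python3 -m pendant '[[[0,0,0],[0,0,0.001],1],[[0,0,0],[0,0,0],1],[[0,0,0],[0,0,0],1],[[0,0,0],[0,0,0],1],[[0,0,0],[0,0,0],1]]'; python3 -m pendant '[[[0,0,0],[0,0,-0.003],1],[[0,0,0],[0,0,-0.003],1],[[0,0,0],[0,0,-0.003],1],[[0,0,0],[0,0,0],1],[[0,0,0],[0,0,0],1]]'
```

```text
time: 51.0
position: [0.5612, -0.3026, 0.0339]
tcp_rot: [-0.015, 1.57, 0.014]
ft_force: [0.0, 0.3, 5.0]
finger_gap: 0.126
time: 51.5
position: [0.5615, -0.3027, 0.0269]
tcp_rot: [-0.015, 1.569, 0.014]
ft_force: [-10.5, 6.5, 37.0]
finger_gap: 0.123
```

```bash
python3 -m pendant '[[[0,0,0],[0,0,0.001],1],[[0,0,0],[0,0,0],1]]'; python3 -m pendant '[[[0,0,-6],[0,0,0],1],[[0,0,-6],[0,0,0],1],[[0,0,0],[0,0,0],1]]'
```

```text
time: 51.7
position: [0.5614, -0.3026, 0.027]
tcp_rot: [-0.015, 1.569, 0.014]
ft_force: [-5.9, 3.1, 23.0]
finger_gap: 0.126
time: 52.0
position: [0.5614, -0.3029, 0.027]
tcp_rot: [0.153, 1.564, -0.154]
ft_force: [-5.6, 1.4, 23.1]
finger_gap: 0.127
```

```bash
python3 -c "
from h import *
s=manip.read_state();print(s['wrist_torque'],s['joints'])"
```

```text
[ 0.42670572  1.37194973 -0.00425237] [ 0.23674332  0.66386145  0.28884945  1.71090633 -0.24656674  0.80091353
  2.0151201 ]
```

```bash
python3 -m pendant '[[[0,0,-8],[0,0,0],1],[[0,0,-8],[0,0,0],1],[[0,0,-8],[0,0,0],1],[[0,0,-8],[0,0,0],1],[[0,0,-8],[0,0,0],1],[[0,0,-8],[0,0,0],1],[[0,0,-8],[0,0,0],1],[[0,0,-8],[0,0,0],1]]'; python3 -m pendant '[[[0,0,-7],[0,0,0],1],[[0,0,-6],[0,0,0],1],[[0,0,-3],[0,0,0],1],[[0,0,0],[0,0,0],1],[[0,0,0],[0,0,0],1]]'; python3 -c "
from h import *
s=manip.read_state();print(s['wrist_torque'],s['joints'][6],R.from_rotvec(s['tcp_rot']).as_matrix()[:,1])"
```

```text
time: 52.8
position: [0.5604, -0.304, 0.027]
tcp_rot: [1.018, 1.318, -1.02]
ft_force: [-10.9, -1.3, 23.3]
finger_gap: 0.131
time: 53.3
position: [0.5601, -0.304, 0.027]
tcp_rot: [1.221, 1.2, -1.223]
ft_force: [-12.2, -1.5, 26.2]
finger_gap: 0.127
[-0.38109848  3.04259088  0.45195785] 0.8570567307592186 [ 9.99845489e-01 -1.75758995e-02 -2.92523136e-04]
```

```bash
python3 -m pendant '[[[0,0,0],[0,0,0.001],1],[[0,0,0],[0,0,0],0.3],[[0,0,0],[0,0,0],0.3],[[0,0,0],[0,0,0],0.3],[[0,0,0],[0,0,0],0.3],[[0,0,0],[0,0,0.02],0.3],[[0,0,0],[0,0,0.04],0.3],[[0,0,0],[0,0,0.04],0.3]]'; python3 -m pendant '[[[0,0,0],[0,0.04,0.04],0],[[0,0,8.5],[-0.03,0.04,0.04],0],[[0,0,8.5],[-0.03,0.03,0.04],0],[[0,0,8.5],[-0.03,0.02,0.04],0],[[0,0,8.5],[-0.03,0.02,0.02],0],[[0,0,8.5],[-0.03,0,0],0],[[0,0,0],[0,0,0],0],[[0,0,0],[0,0,0],0]]'
python3 - <<'E'
from h import *
im,c,s=snap('w19')
im,c,s=snap('t4','top'); cv2.imwrite('pics/t4z.png',cv2.resize(im[160:270,200:350],(750,550),interpolation=cv2.INTER_CUBIC)[:,:,::-1])
im,c,s=snap('s4','scene'); cv2.imwrite('pics/s4z.png',cv2.resize(im[150:280,160:310],(690,598),interpolation=cv2.INTER_CUBIC)[:,:,::-1])
E
```

```text
time: 54.1
position: [0.5603, -0.3021, 0.1272]
tcp_rot: [1.221, 1.203, -1.223]
ft_force: [1.2, -0.7, 0.1]
finger_gap: 0.347
time: 54.9
position: [0.4239, -0.1712, 0.2849]
tcp_rot: [0.662, 1.467, -0.66]
ft_force: [0.7, 0.7, 0.6]
finger_gap: 0.502
```

View pics/t4z.png

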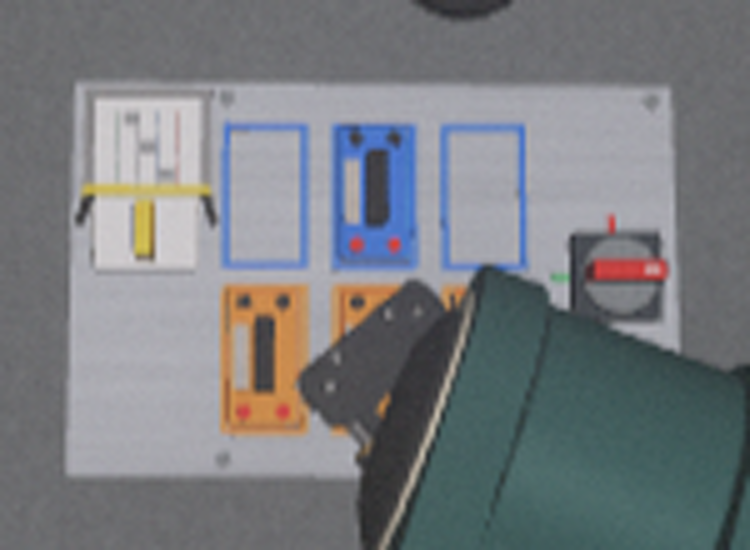

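View pics/s4z.png

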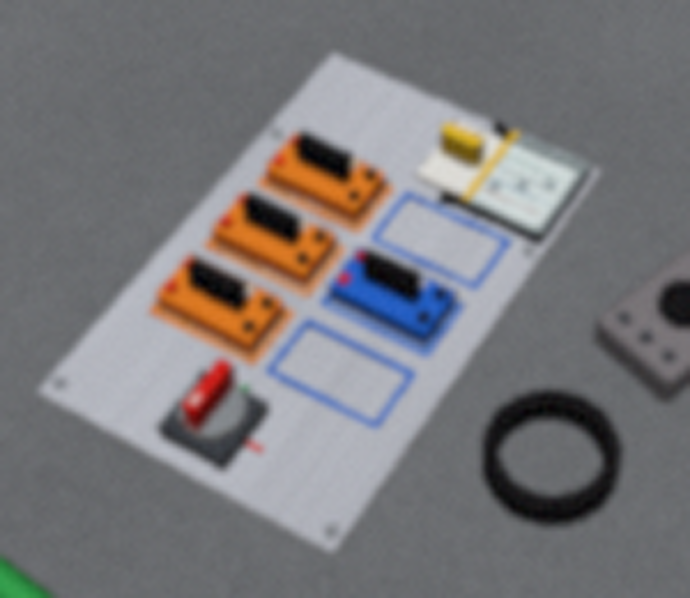

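View pics/w19.png

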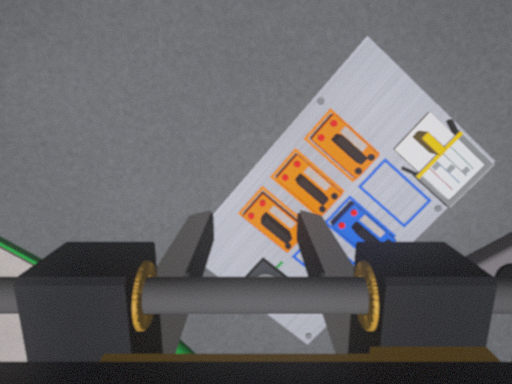

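```bash
python3 -c "
from rig import manip
print(manip.job_done())"
```

```text
the job is handed in; nothing more can be done
None
```

The tray is packed and I handed the job in at about 55 s of the 210 s allowed. No verdict was reported.

**Modules:** Only four were present. The three orange ones are in the three orange places and the blue one is in the middle blue place. The blue module was knocked about 24 mm aside during the run, so I measured it again before picking it up. My first placings sat 1 to 2 mm off centre along tray x, so I regripped each module and nudged it. The later close-up wrist views put the orange ones within about 0.6 mm of their outline centres and about 1° in world yaw, which matches the tray. The blue one was centred to within about 1 mm, read by eye from the close-up.

**Card:** It slid in freely until the nose met the closed end with about 12 N. Its tail measured about 1 mm from the computed home position, which is within calibration error.

**Stud:** I pushed it in to the stop after everything else was in, then turned it clockwise to its end stop. After release, the top and scene views show the bar lying across the tray. I did not measure how far in it stayed.

**Checks that disagreed:** The downward force while pushing the stud reached 37 N, much more than the spring's 9 N, because I pressed against its stop. The top camera's measurements differed from the wrist camera's by up to about 3 mm, so I relied on the wrist camera.

The meter, screwdriver and tape roll were not touched.

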